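Close the leak tester over a bottle

ROBOT

A 7-joint arm with a two-finger parallel gripper is mounted at the origin on a cart in front of the work surface, level with it; the furniture and walls round the work are solid. World frame = base frame: x ahead of the robot, y to its left, z up, the work surface at z = 0. Lengths are in m, angles in rad, forces in N, time in s.
With the tool pointing down it reaches from about 0.425 to 0.875 m from the base axis. Payload 4.7 kg.
Tool frame: the origin (TCP) lies between the finger pads; the fingertips stand 8 mm ahead of it and the grasp point (between the pads) lies 11 mm behind it; z points along the fingers, y is the direction in which the jaws open and shut (so a half turn about z gives the same grasp; the last joint's range is limited). The gripper opens to 87 mm and grips with 3 to 60 N. Pads are 19 mm wide; open, the fingers measure 117 mm over their backs; the gripper's body (75 mm by 190 mm) begins 51 mm behind the grasp point.
Start: joints at [-1.291, 0.321, -0.07, 1.45, 0.023, 1.371, -0.057], TCP at [0.171, 0.627, 0.231] pointing down, gripper open.
Joint ranges: [-2.86, 2.86], [-0.3, 2.09], [-1.38, 1.24], [0.06, 2.45], [-1.56, 4.7], [0.09, 2.05], [-2.69, 2.69]. Speed limits (rad/s): [2.57, 2.57, 3.14, 3.14, 3.14, 3.14, 3.14].

INTERFACE

Orientations are given as a rotation vector (axis times angle).
In Python, from bench import ctrl, optics, ticket gives the robot as it stands.
- The arm moves only by the tool play_rows, never from a script. Its argument "motion" is a list of rows, each a list of 5 numbers: the closure, from 0 (fully open) to 1 (shut), then the shift along the tool's x, y, z in cm, then the turn about the tool's z in rad. In form: [[jaw, tx, ty, tz, spin], ...]. A call has 1 to 20 rows; each row shifts and turns the commanded pose from where the row before left it, along the tool's axes as they then stand; what a row does not reach is not made up. A row lasts 1/8 s, in which the tool goes at most 62.5 mm and 10.7 degrees, less where a joint would pass 70% of its speed; a pose out of reach is approached as far as the arm can. A call is refused whole if a number of a shift passes 6.25 or a number of a turn 0.188, either way. A call with a gripper value outside its range is refused whole. The fingers move at their own pace and stop on an object; "force" is the grip in N (left out, the last holds). Time passes only in rows, so rows that do not move let the fingers close. It gives the time, the measured TCP pose, the force and the opening at its end, in the units of the state.
- ctrl.get_state(): the state, without advancing time (a new reading comes with each control period).
- optics.get_image(name): name is "scene" or "top"; returns the picture (480x640x3 uint8, red, green, blue); there is no depth.
- optics.calibration(name): a dict with "K" (3x3 intrinsics, pixels), "pose" (4x4, takes a point from camera to world coordinates). Camera axes: x right, y down, z forward; pixel columns grow to the right and rows downward; lengths in m; the calibration is good to about 2 mm. A picture is of the moment at which its call begins. calibration takes no time and is no camera call.
- ticket.close_job(): hands the job in, once; it reports no verdict.
The state is a dict: "time": time; "joint_positions": joint angles; "qd": joint speeds; "joint_torque": joint torques, N m; "position": TCP position; "tool_rot": TCP orientation; "ft_force": force on the tool from outside, world axes, zero at the start; "torque": the same for the moment, N m; "grip_width": opening from 0.0 (shut) to 1.0 (fully open).
Only numpy, scipy, OpenCV 4.12 (cv2) and the standard library are available. Lean on these libraries where they do the work, as an engineer would, in place of code of your own. Each camera call takes 0.05 s, during which the arm holds its last target.

TASK

Leak-test the small bottle that stands beside the vacuum chamber: stand it upright in the open chamber, then take the cover by its handle, slide its tongue in under the steel yoke until the hole in its underside drops onto the hidden locating pin, and press the cover down until the rubber seal is fully squeezed. Finish while still holding the cover pressed down, square on the chamber, so that the yoke screw can be tightened and the air pumped out; leave the tall bottle and the timer alone.

Things in the scene. Friction and masses are not known exactly. Their poses are not given: they have to be found in the camera images.
- bottle: The small bottle to be tested: white with a screw cap, 34 mm in diameter, 62 mm tall (straight body to about 43 mm, above it shoulder and 22 mm cap), 40 g, standing loose on the bench to the right of the chamber. Origin: centre of its underside, z up.
- chamber: Open-topped aluminium vacuum chamber, fixed to the bench. Origin: centre of its main box at bench height; x points to its back (away from the robot), y to its left, z up. Box 128 mm (x) by 156 mm (y), behind it a ledge of the same height, x = 64 to 112 mm. A gauge and a hose cock stick out up to 40 mm from the front face, below 70 mm height.
- chamber_floor (a point): Centre of the chamber's inner floor, 12 mm above the bench; the inside is 96 mm (chamber x) by 124 mm (chamber y).
- chamber_rim (a point): Centre of the mouth at rim height, 84 mm above the bench. A black rubber seal frame round the mouth stands 4.5 mm over the rim; its top is 88.5 mm above the bench.
- chamber_yoke (a point): Middle of the underside of the yoke's steel cross bar, 124 mm above the bench, 91 mm behind the chamber's centre. Bar: chamber x = 77 to 105 mm, top at 138 mm, clamp screw on it up to 162 mm; uprights at y = 31 to 44 mm either side. The pin is under the bar, so the cover's tongue cannot come from above: it goes in level from the front, along the chamber's +x.
- chamber_pin (a point): Centre of the top of the locating pin, 90 mm behind the chamber's centre, 96.5 mm above the bench (12.5 mm over the ledge, 8 mm over the unsqueezed seal), under the yoke's cross bar. Steel, 9 mm in diameter, tapered at the tip.
- cover: Loose aluminium cover, about 0.36 kg, lying right way up on the bench left of the chamber. Origin: centre of the underside of its main plate (128 mm in x, 150 mm in y, 12 mm thick); x points along its tongue (50 mm wide, 18 mm thick, reaching to x = 112 mm), z up. Seated, its origin is over the chamber's, axes parallel: underside 88.5 mm above the bench on the free seal, 84.5 mm fully pressed.
- cover_handle (a point): Centre of the cover's black bar handle: the bar runs along the cover's x, 84 mm long, 16 mm wide, 16 mm high, 41 mm above the cover's underside and 8 mm from its centre towards the tongue; 21 mm of free height between bar and plate.
- cover_hole (a point): Centre of the mouth of the blind hole in the underside of the tongue, x = 90 mm, 11.5 mm in diameter with a chamfered edge, 14.5 mm deep. The cover resting on the tip of the pin has its underside 96.5 mm above the bench.
- seal (a joint): How far the rubber seal is squeezed, in m: 0 free, 0.004 fully down against its stop. The cover's own weight hardly moves it; it begins to yield at about 1 N of push on the cover and is fully down at about 9 N.
- tall_bottle: Bystander: bottle with a screw cap, 54 mm in diameter, 106 mm tall, standing behind the small bottle; not to be disturbed. Origin: centre of its underside.
- timer: Bystander: flat digital timer, 68 by 62 by 19 mm, lying on the bench near its front edge; not to be disturbed. Origin: centre of its underside.
There are look-alikes about, which are no part of the job. Of the things that look like the bottle, the smaller one is meant.

How it is judged:
By the outcome, as a careful person would: the job done as asked, in the order asked, and still so for the second after the job is handed in, while the arm keeps its last pose, push and grip.
It also fails if it takes over 64 s, if anything falls off the work surface, if the arm or the gripper's body presses on something with over 40 N, if the wrist force passes 120 N, or if a joint passes its speed limit or range.

## Working session

There is one attempt and no reset: what is moved stays moved. The work goes in short steps, Python scripts to look and compute and a tool call to move; the robot and the scene stay as the last step left them, time stands still between calls to the robot, and variables do not carry over. Pictures are saved under pics/ and viewed, and the job is handed in when it is done.

Besides the shell and the picture viewer there is one more tool, called in YAML: its name, and indented under it one key for each argument. play_rows: Moves the arm, as the interface text tells. Its arguments: {"type":"object","properties":{"motion":{"type":"array"},"force":{"type":"number"}},"required":["motion"]}

```bash
mkdir -p pics; ls
cat > h.py <<'E'
import numpy as np, cv2
from bench import ctrl, optics, ticket
def snap(n,f):
    im=optics.get_image(n); cv2.imwrite('pics/'+f,im[:,:,::-1]); return im
def ray(n,u,v,z):
    c=optics.calibration(n);K=np.array(c['K']);T=np.array(c['pose'])
    d=T[:3,:3]@np.linalg.solve(K,[u,v,1.]);o=T[:3,3]
    return o+d*(z-o[2])/d[2]
def proj(n,p):
    c=optics.calibration(n);K=np.array(c['K']);T=np.array(c['pose'])
    q=K@(T[:3,:3].T@(np.array(p)-T[:3,3]));return q[:2]/q[2]
E
python3 - <<'E'
from h import *
s=ctrl.get_state();print(s)
for n in('scene','top'):
    snap(n,n+'0.png');c=optics.calibration(n);print(n,np.round(c['K'],1),np.round(c['pose'],3))
E
```

```text
pics
{'time': 0.0, 'joint_positions': array([-1.29090577,  0.32181227, -0.07004998,  1.45168369,  0.02261655,
        1.37074589, -0.05688135]), 'qd': array([ 0.0011789 , -0.00070176,  0.00050813, -0.00010249, -0.00194356,
       -0.00027815,  0.0023388 ]), 'joint_torque': array([-5.01539198e-04, -4.91292965e+01, -4.03942857e-01, -3.12515938e+01,
       -6.38347096e-02,  4.40697314e-02,  1.77578886e-04]), 'position': array([0.17067247, 0.62664968, 0.22946381]), 'tool_rot': array([-4.16227642e-01, -3.11377120e+00,  2.91986702e-03]), 'ft_force': array([ 0.13915803, -0.29296529,  0.15568245]), 'torque': array([0.03033523, 0.0310615 , 0.00284851]), 'grip_width': 0.9970017723992038}
scene [[591.8   0.  321. ]
 [  0.  591.8 236. ]
 [  0.    0.    1. ]] [[ 0.611 -0.567  0.553 -0.151]
 [-0.792 -0.432  0.432 -0.622]
 [-0.006 -0.702 -0.712  0.977]
 [ 0.     0.     0.     1.   ]]
top [[462.2   0.  324.5]
 [  0.  462.2 229. ]
 [  0.    0.    1. ]] [[-0.025 -0.998  0.062  0.437]
 [-1.     0.025 -0.005 -0.056]
 [ 0.003 -0.062 -0.998  1.299]
 [ 0.     0.     0.     1.   ]]
```

View pics/scene0.png

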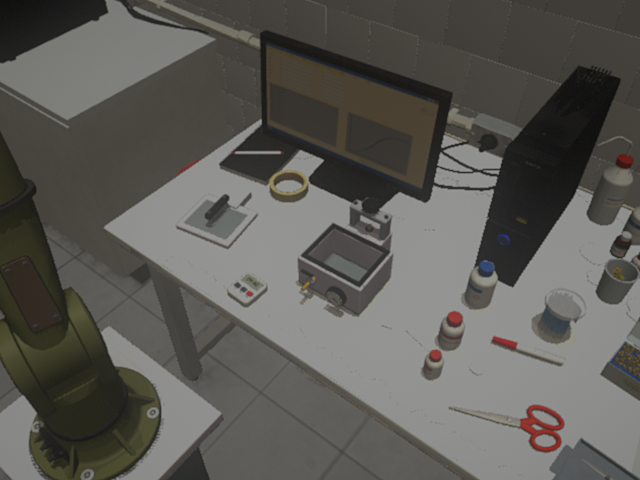

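View pics/top0.png

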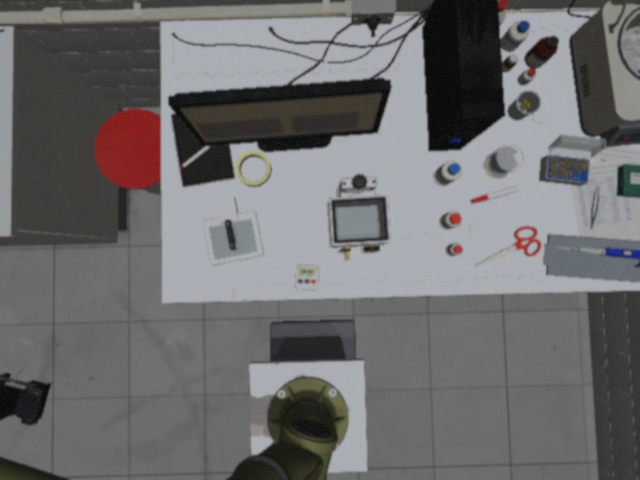

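Run:
```python
import cv2
a=cv2.imread('pics/scene0.png');b=cv2.imread('pics/top0.png')
cv2.imwrite('pics/c1.png',cv2.resize(a[250:400,380:530],(600,600),interpolation=cv2.INTER_CUBIC))
cv2.imwrite('pics/c2.png',cv2.resize(b[160:280,190:350],(800,600),interpolation=cv2.INTER_CUBIC))
cv2.imwrite('pics/c3.png',cv2.resize(b[150:270,320:480],(800,600),interpolation=cv2.INTER_CUBIC))
cv2.imwrite('pics/c4.png',cv2.resize(a[180:330,160:360],(800,600),interpolation=cv2.INTER_CUBIC))
```

```text
(no output)
```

View pics/c1.png

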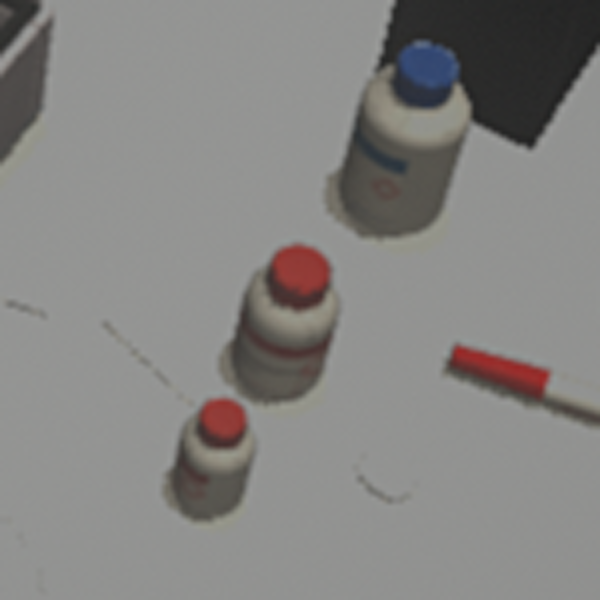

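View pics/c2.png

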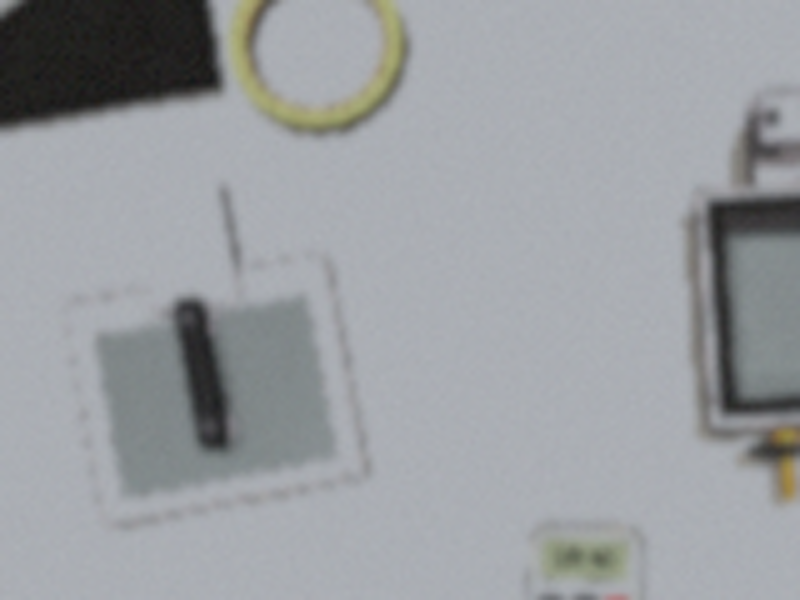

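View pics/c3.png

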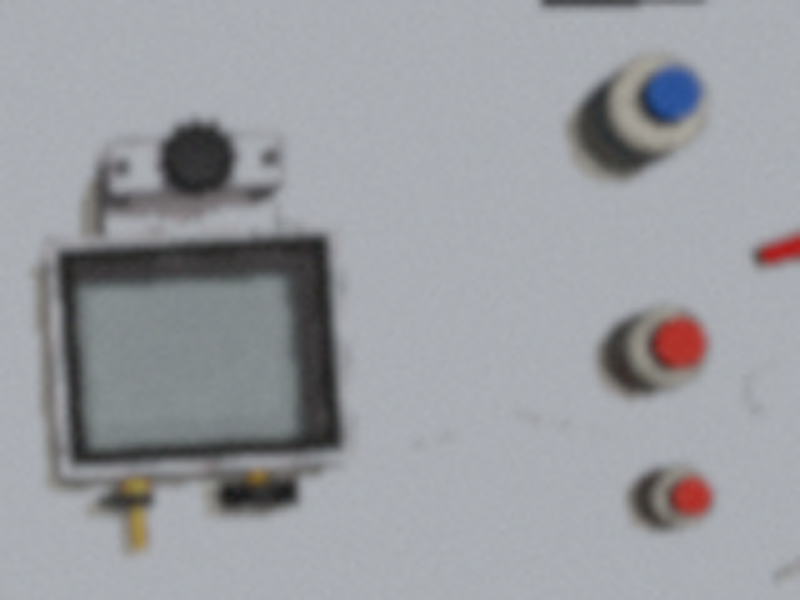

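View pics/c4.png

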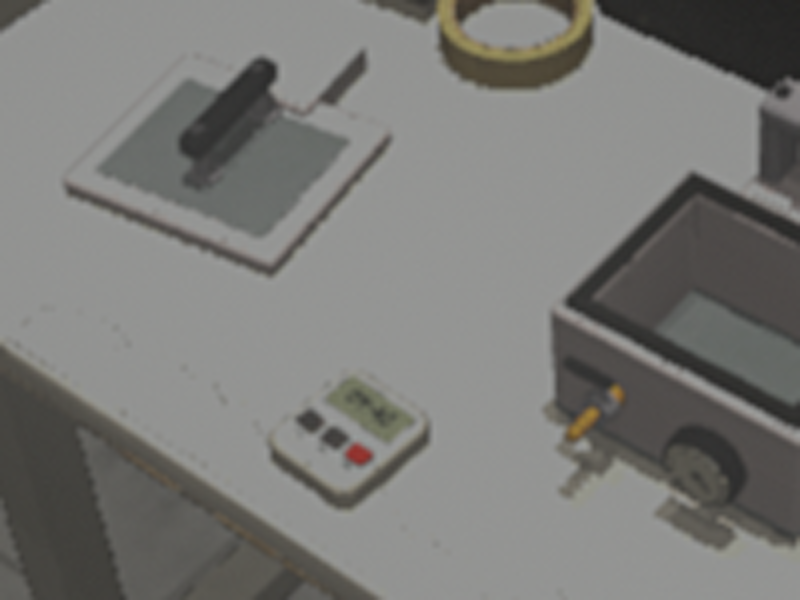

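Run:
```python
from h import *
a=cv2.imread('pics/scene0.png');b=cv2.imread('pics/top0.png')
def red(im,x0,x1,y0,y1):
    r=im[y0:y1,x0:x1].astype(int);m=(r[:,:,2]-r[:,:,1]>50)&(r[:,:,2]-r[:,:,0]>50)
    return m
for n,im,boxes in(('scene',a,[(420,445,345,378),(440,467,308,345)]),('top',b,[(440,468,240,260),(440,468,208,232)])):
    for bx in boxes:
        m=red(im,*bx);n_,l,st,ce=cv2.connectedComponentsWithStats(m.astype(np.uint8))
        i=1+np.argmax(st[1:,4]);c=ce[i]+[bx[0],bx[2]]
        print(n,c.round(1),st[i], 'top z62',ray(n,*c,.062).round(4),'z.056',ray(n,*c,.056).round(4))
# handle top
def dark(im,bx,t):
    r=im[bx[2]:bx[3],bx[0]:bx[1]].max(2);return (r<t).astype(np.uint8)
bx=(215,250,214,256);m=dark(b,bx,70)
n_,l,st,ce=cv2.connectedComponentsWithStats(m);i=1+np.argmax(st[1:,4])
pts=np.argwhere(l==i)[:,::-1]+[bx[0],bx[2]]
q=cv2.minAreaRect(pts.astype(np.float32));print('handle top',q,pts.mean(0))
w=np.array([ray('top',*p,.047) for p in pts]);print(w.mean(0), cv2.minAreaRect((w[:,:2]*1000).astype(np.float32)))
# seal frame top
bx=(322,400,190,250);m=dark(b,bx,75)
n_,l,st,ce=cv2.connectedComponentsWithStats(m);i=1+np.argmax(st[1:,4]);print(st[i])
cs,_=cv2.findContours((l==i).astype(np.uint8),cv2.RETR_EXTERNAL,cv2.CHAIN_APPROX_NONE)
c=max(cs,key=cv2.contourArea)[:,0]+[bx[0],bx[2]]
w=np.array([ray('top',*p,.0885)[:2]*1000 for p in c]);print(cv2.minAreaRect(w.astype(np.float32)))
# cover panel & timer/edges
cv2.imwrite('pics/m.png',(l==i).astype(np.uint8)*255)
hsv=b[205:270,200:270];print(hsv[35,20],hsv[30,4],hsv[50,15])
r=b[205:270,200:270].astype(int);m=((r.max(2)<165)).astype(np.uint8)
cv2.imwrite('pics/m2.png',cv2.resize(np.hstack([m*255,hsv[:,:,0]]),None,fx=5,fy=5))
```

```text
scene [435.3 354.1] [10  5 11 10 84] top z62 [ 0.4469 -0.4155  0.062 ] z.056 [ 0.4508 -0.4141  0.056 ]
scene [454.9 316.9] [  8   3  14  13 129] top z62 [ 0.5424 -0.4031  0.062 ] z.056 [ 0.5469 -0.4017  0.056 ]
top [457.9 248.9] [14  5  8  8 47] top z62 [ 0.4517 -0.4169  0.062 ] z.056 [ 0.4518 -0.4186  0.056 ]
top [455.5 218.2] [11  6 10 10 82] top z62 [ 0.5342 -0.414   0.062 ] z.056 [ 0.5346 -0.4157  0.056 ]
handle top ((230.2117462158203, 234.4529571533203), (28.09249496459961, 5.857122898101807), 77.47119140625) [230.32142857 234.82142857]
[0.50560173 0.1940925  0.047     ] ((506.6618347167969, 194.39218139648438), (76.46849822998047, 15.81006145477295), 11.768736839294434)
[ 10   8  56  44 712]
((535.138671875, -153.408935546875), (109.92245483398438, 139.78018188476562), 2.0227718353271484)
[137 135 129] [174 170 167] [142 138 132]
```

View pics/m2.png

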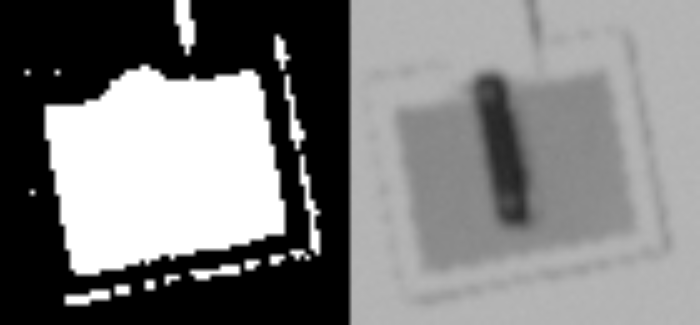

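View pics/m.png

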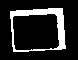

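```bash
cat >> h.py <<'E'
def edge(n,im,p,q,sign=0,half=4.,N=40,m=.12):
    """refine image edge near world segment p-q (same z): returns world pts on plane z"""
    g=cv2.GaussianBlur(cv2.cvtColor(im,cv2.COLOR_BGR2GRAY).astype(np.float32),(0,0),.7)
    a=proj(n,p);b=proj(n,q);d=(b-a)/np.linalg.norm(b-a);nn=np.array([-d[1],d[0]])
    ts=np.linspace(m,1-m,N);s=np.arange(-half,half+.01,.2);out=[]
    for t in ts:
        c=a+(b-a)*t;P=(c+s[:,None]*nn).astype(np.float32)
        v=cv2.remap(g,P[:,0].reshape(1,-1),P[:,1].reshape(1,-1),cv2.INTER_CUBIC)[0]
        gr=np.gradient(v);k=np.abs(gr) if sign==0 else sign*gr
        i=np.argmax(k)
        if k[i]>.8 and 2<i<len(s)-3: out.append((t,s[i]+0.))
    out=np.array(out)
    if len(out)<6: return None
    for _ in range(5):
        f=np.polyfit(out[:,0],out[:,1],1);r=out[:,1]-np.polyval(f,out[:,0]);
        k=np.abs(r)<max(.25,1.5*np.median(np.abs(r)));
        if k.all():break
        out=out[k]
    z=p[2]
    e=[ray(n,*(a+(b-a)*t+np.polyval(f,t)*nn),z) for t in (0,1)]
    return np.array(e),len(out),np.std(r)
def rect(n,im,c,yaw,lx,ly,z,**k):
    R=np.array([[np.cos(yaw),-np.sin(yaw)],[np.sin(yaw),np.cos(yaw)]])
    C=[np.append(np.array(c)+R@np.array([sx*lx/2,sy*ly/2]),z) for sx,sy in((-1,-1),(-1,1),(1,1),(1,-1))]
    for nm,i,j in(('front',0,1),('left',1,2),('back',2,3),('right',3,0)):
        r=edge(n,im,C[i],C[j],**k)
        if r is None: print(n,nm,'none');continue
        e=r[0][:,:2];mid=e.mean(0);d=e[1]-e[0];loc=R.T@(mid-np.array(c))
        ang=np.degrees(np.arctan2(d[1],d[0]))
        print(n,nm,'mid(local mm)',(loc*1000).round(1),'yaw',round((ang+45)%90-45,2),'n',r[1],'sd',round(float(r[2]),2))
E
python3 - <<'E'
from h import *
a=cv2.imread('pics/scene0.png');b=cv2.imread('pics/top0.png')
for n,im in(('top',b),('scene',a)):
    rect(n,im,[.535,-.153],np.radians(2),.114,.142,.0885)
    print('outer');rect(n,im,[.535,-.153],np.radians(2),.128,.156,.084,half=2.5)
    print('cover plate');rect(n,im,[.502,.19],np.radians(9),.128,.150,.0,half=4)
    rect(n,im,[.502,.19],np.radians(9),.128,.150,.012,half=4)
    print('panel');rect(n,im,[.502,.19],np.radians(9),.096,.118,.012,half=4)
E
```

```text
top front mid(local mm) [-56.5  -0. ] yaw 1.84 n 32 sd 0.17
top left mid(local mm) [ 0.  70.2] yaw 1.37 n 25 sd 0.13
top back mid(local mm) [56.8  0. ] yaw 2.09 n 24 sd 0.12
top right mid(local mm) [  0.  -71.8] yaw 1.16 n 23 sd 0.13
outer
top front none
top left none
top back mid(local mm) [59.2  0. ] yaw 2.0 n 11 sd 0.1
top right mid(local mm) [ -0.  -73.2] yaw 2.03 n 17 sd 0.1
cover plate
top front mid(local mm) [-60.4   0.1] yaw 1.57 n 3 sd 0.03
top left mid(local mm) [-0.1 69.1] yaw 9.35 n 21 sd 0.16
top back mid(local mm) [60.3 -0. ] yaw 10.45 n 5 sd 0.15
top right mid(local mm) [  0.  -71.7] yaw 9.59 n 14 sd 0.1
top front none
top left mid(local mm) [-0.1 66. ] yaw 9.43 n 17 sd 0.12
top back mid(local mm) [59.  -0.1] yaw 10.74 n 5 sd 0.1
top right mid(local mm) [  0.  -70.4] yaw 8.84 n 39 sd 1.16
panel
top front mid(local mm) [-51.7  -0. ] yaw 9.58 n 18 sd 0.14
top left mid(local mm) [ 0.1 65.9] yaw 9.02 n 34 sd 0.23
top back mid(local mm) [43.1 -0. ] yaw 5.83 n 9 sd 0.18
top right mid(local mm) [  0.  -54.7] yaw 9.71 n 20 sd 0.13
scene front mid(local mm) [-64.4  -1.8] yaw 2.
[... 482 characters left out ...]
.2  -1.5] yaw 8.96 n 18 sd 0.1
scene left mid(local mm) [ 1.1 77.7] yaw 8.77 n 21 sd 0.14
scene back mid(local mm) [61.5 -1.2] yaw 15.26 n 12 sd 0.78
scene right mid(local mm) [  3.2 -66.2] yaw 9.98 n 25 sd 0.12
scene front mid(local mm) [-69.4  -2. ] yaw 9.46 n 22 sd 0.13
scene left mid(local mm) [-3.  67.8] yaw 8.76 n 27 sd 0.18
scene back mid(local mm) [63.5  0.5] yaw -3.3 n 4 sd 0.07
scene right mid(local mm) [  0.4 -74.1] yaw 9.57 n 22 sd 0.12
panel
scene front mid(local mm) [-54.   -2.2] yaw 9.14 n 34 sd 0.24
scene left mid(local mm) [ 3.6 67.8] yaw 9.37 n 39 sd 0.23
scene back mid(local mm) [46.8 -0.1] yaw -1.72 n 7 sd 0.21
scene right mid(local mm) [ -3.3 -67.8] yaw 9.03 n 24 sd 0.07
```

```bash
cat >> h.py <<'E'
from scipy.spatial.transform import Rotation as Ro
def yawx():
    s=ctrl.get_state();R=Ro.from_rotvec(s['tool_rot']).as_matrix();return s,R,np.arctan2(R[1,0],R[0,0])
def plan(wp,yaws):
    """wp Nx3 positions from current (excl), yaws of tool x. rows in current axes pre-turn"""
    s,R,y=yawx();p=s['position'].copy();rows=[]
    for w,yy in zip(wp,yaws):
        X=np.array([np.cos(y),np.sin(y),0]);Y=np.array([np.sin(y),-np.cos(y),0])
        d=np.array(w)-p;t=np.round([d@X*100,d@Y*100,-d[2]*100],1);sp=round(-((yy-y+np.pi)%(2*np.pi)-np.pi),3)
        rows.append([0]+[float(v) for v in t]+[sp]);p=p+(t[0]*X+t[1]*Y)/100+[0,0,-t[2]/100];y-=sp
    return rows
E
python3 - <<'E'
from h import *
s,R,y=yawx();print(np.degrees(y),R.round(3))
p0=s['position'];N=28
th0=np.arctan2(p0[1],p0[0]);r0=np.hypot(p0[0],p0[1]);th1=np.arctan2(-.415,.451);r1=np.hypot(.415,.451)
wp=[];ys=[]
for i in range(1,N+1):
    f=i/N;th=th0+(th1-th0)*f;r=r0+(r1-r0)*f-.06*np.sin(np.pi*f)
    wp.append([r*np.cos(th),r*np.sin(th),.25]);ys.append(y+(np.radians(2)-y)*f)
import json
rows=plan(wp,ys);print(json.dumps(rows[:14]));print(json.dumps(rows[14:]))
print(ray('top',280,145,.1),ray('top',170,100,.1))
E
```

```text
164.7722470472009 [[-0.965  0.263 -0.   ]
 [ 0.263  0.965 -0.002]
 [-0.    -0.002 -1.   ]]
[[0, -4.7, -1.0, -2.0, 0.101], [0, -4.6, -0.8, -0.0, 0.102], [0, -4.7, -0.7, -0.0, 0.101], [0, -4.5, -0.5, -0.0, 0.102], [0, -4.6, -0.4, -0.0, 0.101], [0, -4.5, -0.2, -0.0, 0.102], [0, -4.4, -0.1, -0.0, 0.101], [0, -4.4, 0.2, -0.0, 0.102], [0, -4.3, 0.3, -0.0, 0.101], [0, -4.3, 0.5, -0.0, 0.102], [0, -4.2, 0.6, -0.0, 0.101], [0, -4.2, 0.9, -0.0, 0.102], [0, -4.1, 1.0, -0.0, 0.101], [0, -4.0, 1.2, -0.0, 0.101]]
[[0, -3.9, 1.4, -0.0, 0.102], [0, -3.9, 1.5, -0.0, 0.101], [0, -3.8, 1.8, -0.0, 0.102], [0, -3.7, 1.9, -0.0, 0.101], [0, -3.7, 2.1, -0.0, 0.102], [0, -3.5, 2.2, -0.0, 0.101], [0, -3.5, 2.4, -0.0, 0.102], [0, -3.4, 2.6, -0.0, 0.101], [0, -3.4, 2.7, -0.0, 0.102], [0, -3.2, 2.8, -0.0, 0.101], [0, -3.2, 3.1, -0.0, 0.102], [0, -3.1, 3.1, -0.0, 0.101], [0, -3.1, 3.2, -0.0, 0.101], [0, -3.0, 3.4, -0.0, 0.102]]
[0.73565734 0.05011562 0.1       ] [0.86325124 0.33819578 0.1       ]
```

play_rows:
  motion:
    - [0,-4.7,-1.0,-2.0,0.1]
    - [0,-4.6,-0.8,0,0.1]
    - [0,-4.7,-0.7,0,0.1]
    - [0,-4.5,-0.5,0,0.1]
    - [0,-4.6,-0.4,0,0.1]
    - [0,-4.5,-0.2,0,0.1]
    - [0,-4.4,-0.1,0,0.1]
    - [0,-4.4,0.2,0,0.1]
    - [0,-4.3,0.3,0,0.1]
    - [0,-4.3,0.5,0,0.1]
    - [0,-4.2,0.6,0,0.1]
    - [0,-4.2,0.9,0,0.1]
    - [0,-4.1,1.0,0,0.1]
    - [0,-4.0,1.2,0,0.1]

```text
time: 1.85
position: [0.5542, 0.1598, 0.2501]
tool_rot: [-2.328, -2.109, 0.001]
ft_force: [1.5, 0.6, -0.7]
grip_width: 1.002
```

Run:
```python
from h import *
s,R,y=yawx();print(s['position'],np.degrees(y),s['joint_positions'],s['time'])
p0=s['position'];N=14
th0=np.arctan2(p0[1],p0[0]);r0=np.hypot(p0[0],p0[1]);th1=np.arctan2(-.415,.451);r1=np.hypot(.415,.451)
wp=[];ys=[]
for i in range(1,N+1):
    f=i/N;th=th0+(th1-th0)*f;r=r0+(r1-r0)*f
    wp.append([r*np.cos(th),r*np.sin(th),.2]);ys.append(y+(np.radians(2)-y)*f)
print(plan(wp,ys))
```

```text
[0.55416073 0.15977877 0.25009763] 84.36765724131357 [-0.71541953  0.15960924  0.43830732  1.62521138 -0.06874363  1.37275078
 -0.36672072] 1.85
[[0, -3.9, 1.7, 5.0, np.float64(0.103)], [0, -3.9, 1.7, 0.0, np.float64(0.102)], [0, -3.8, 1.9, 0.0, np.float64(0.103)], [0, -3.8, 2.1, 0.0, np.float64(0.103)], [0, -3.7, 2.1, 0.0, np.float64(0.102)], [0, -3.7, 2.3, 0.0, np.float64(0.103)], [0, -3.7, 2.4, 0.0, np.float64(0.103)], [0, -3.5, 2.4, 0.0, np.float64(0.102)], [0, -3.6, 2.7, 0.0, np.float64(0.103)], [0, -3.4, 2.7, 0.0, np.float64(0.103)], [0, -3.4, 2.8, 0.0, np.float64(0.103)], [0, -3.4, 3.0, 0.0, np.float64(0.102)], [0, -3.2, 3.0, 0.0, np.float64(0.103)], [0, -3.2, 3.2, 0.0, np.float64(0.103)]]
```

play_rows:
  motion:
    - [0,-3.9,1.7,0,0.1]
    - [0,-3.9,1.7,0,0.1]
    - [0,-3.8,1.9,0,0.1]
    - [0,-3.8,2.1,0,0.1]
    - [0,-3.7,2.1,0,0.1]
    - [0,-3.7,2.3,0,0.1]
    - [0,-3.7,2.4,0,0.1]
    - [0,-3.5,2.4,0,0.1]
    - [0,-3.6,2.7,0,0.1]
    - [0,-3.4,2.7,0,0.1]
    - [0,-3.4,2.8,1.5,0.1]
    - [0,-3.4,3.0,1.5,0.1]
    - [0,-3.2,3.0,2.0,0.1]
    - [0,-3.2,3.2,2.0,0.1]
    - [0,0,0,0,0]

```text
time: 3.72
position: [0.4574, -0.4208, 0.1788]
tool_rot: [-3.14, -0.106, 0.007]
ft_force: [-0.3, -0.1, 0.7]
grip_width: 0.999
```

Run:
```python
from h import *
s,R,y=yawx();print(s['position'],np.degrees(y),s['joint_positions'],s['time'],s['ft_force'])
print(plan([[.451,-.415,.12]],[np.radians(2)]))
snap('scene','s1.png')
```

```text
[ 0.45743001 -0.42079172  0.17878328] 3.856541985505408 [-0.01466329  0.39776652  0.91171937  1.61941265 -0.320906    1.28777056
 -0.55265194] 3.725 [-0.34150146 -0.12219393  0.65094779]
[[0, -0.6, -0.6, 5.9, np.float64(0.032)]]
```

View pics/s1.png

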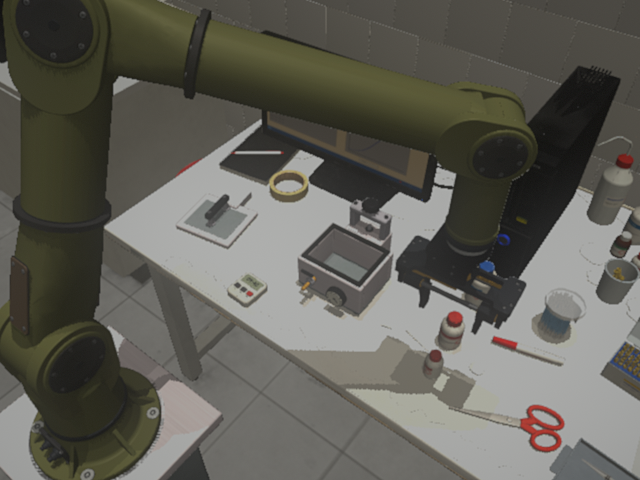

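play_rows:
  motion:
    - [0,-0.6,-0.6,4,0.03]
    - [0.3,0,0,4,0]
    - [0.3,0,0,4,0]
    - [0.3,0,0,2.5,0]
    - [0.3,0,0,1,0]
    - [0.3,0,0,0,0]
    - [0.3,0,0,0,0]

```text
time: 4.65
position: [0.4572, -0.4125, 0.0269]
tool_rot: [3.14, 0.073, 0.003]
ft_force: [-0.0, 0.0, 0.7]
grip_width: 0.698
```

Run:
```python
from h import *
s,R,y=yawx();print(s['position'],np.degrees(y),s['ft_force'])
im=snap('scene','s2.png');cv2.imwrite('pics/s2c.png',cv2.resize(im[270:420,350:550,::-1],(800,600),interpolation=cv2.INTER_CUBIC))
```

```text
[ 0.45716094 -0.41249851  0.02691127] 2.6633032449070484 [-0.02127552  0.02566535  0.7274894 ]
```

View pics/s2c.png

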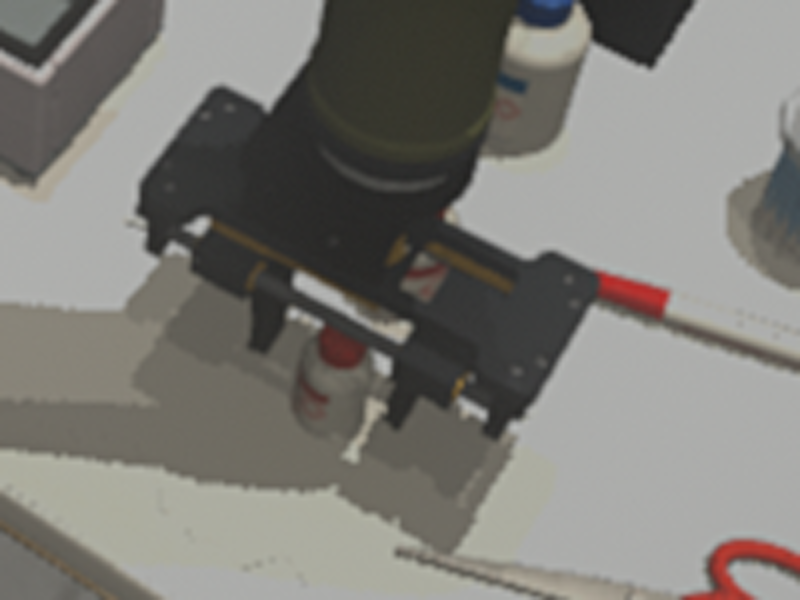

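play_rows:
  motion:
    - [0.3,-0.6,0.2,0.2,0.01]
    - [0.3,0,0,0,0]
    - [0.3,0,0,0,0]

```text
time: 5.08
position: [0.4501, -0.4144, 0.0237]
tool_rot: [-3.141, -0.056, -0.001]
ft_force: [0.0, -0.2, 0.7]
grip_width: 0.704
```

play_rows:
  force: 15
  motion:
    - [0.8,0,0,0,0]
    - [0.8,0,0,0,0]
    - [0.8,0,0,0,0]
    - [0.8,0,0,0,0]
    - [0.8,0,0,0,0]
    - [0.8,0,0,0,0]

```text
time: 5.82
position: [0.4501, -0.4143, 0.0235]
tool_rot: [-3.141, -0.056, 0.0]
ft_force: [-0.2, 0.6, -0.2]
grip_width: 0.377
```

Run:
```python
from h import *
s,R,y=yawx();print(s['position'],np.degrees(y),s['ft_force'],s['grip_width']*87, R.round(3))
im=snap('scene','s3.png');cv2.imwrite('pics/s3c.png',cv2.resize(im[270:420,350:550,::-1],(800,600),interpolation=cv2.INTER_CUBIC))
```

```text
[ 0.45014181 -0.4143076   0.02349726] 2.053849665398771 [-0.1638506   0.56866528 -0.16669117] 32.832846178976396 [[ 0.999  0.036 -0.   ]
 [ 0.036 -0.999  0.   ]
 [-0.    -0.    -1.   ]]
```

View pics/s3c.png

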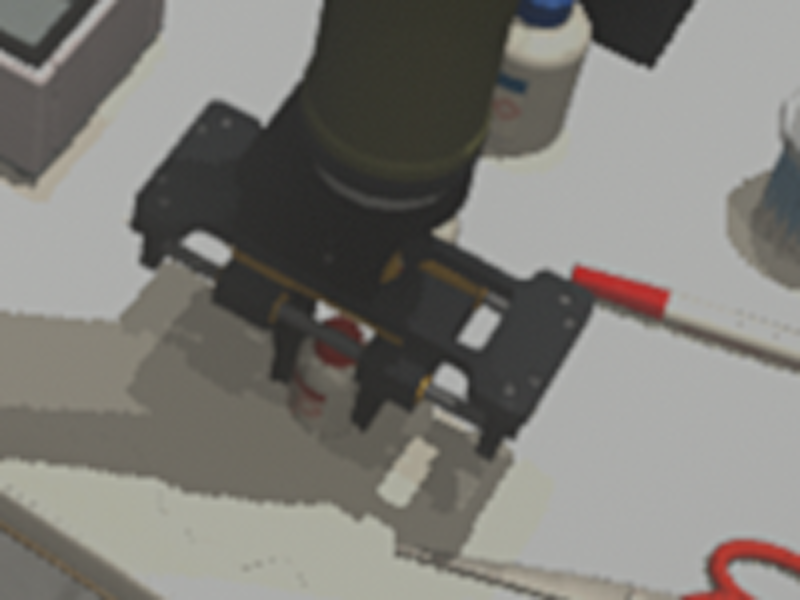

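play_rows:
  motion:
    - [0.8,0,0,-2,0]
    - [0.8,0,0,-4,0]
    - [0.8,0,0,-4,0]
    - [0.8,0,0,-3,0]
    - [0.8,1,-2,0,0]
    - [0.8,1.5,-4,0,0]
    - [0.8,1.5,-4,0,0]
    - [0.8,1.5,-4,0,0]
    - [0.8,1.5,-4,0,0]
    - [0.8,1.4,-4,0,0]
    - [0.8,1,-2.7,0,0]
    - [0.8,0,-1,0,0]
    - [0.8,0,0,0,0]
    - [0.8,0,0,0,0]
    - [0.8,0,0,0,0]

```text
time: 7.75
position: [0.5344, -0.1557, 0.1537]
tool_rot: [3.141, 0.052, 0.0]
ft_force: [0.5, -0.0, -0.6]
grip_width: 0.378
```

Run:
```python
from h import *
s,R,y=yawx();print(s['position'],np.degrees(y),s['ft_force'],s['grip_width']*87,s['time'])
print(plan([[.535,-.154,.0355]],[np.radians(2)]))
im=snap('scene','s4.png');cv2.imwrite('pics/s4c.png',cv2.resize(im[150:350,250:450,::-1],(600,600),interpolation=cv2.INTER_CUBIC))
```

```text
[ 0.53441769 -0.15572445  0.15370391] 1.90836430177875 [ 0.5377276  -0.00656845 -0.58523615] 32.89535943236337 7.75
[[0, 0.1, -0.2, 11.8, np.float64(-0.002)]]
```

View pics/s4c.png

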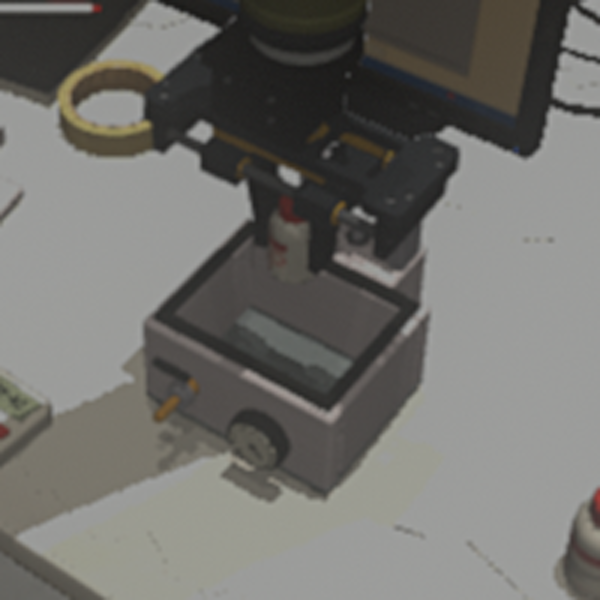

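play_rows:
  motion:
    - [0.8,0.1,-0.2,2,0]
    - [0.8,0,0,3,0]
    - [0.8,0,0,3,0]
    - [0.8,0,0,2,0]
    - [0.8,0,0,1,0]
    - [0.8,0,0,0.5,0]
    - [0.8,0,0,0,0]
    - [0.8,0,0,0,0]

```text
time: 8.8
position: [0.5365, -0.1522, 0.0394]
tool_rot: [-3.141, -0.056, -0.003]
ft_force: [0.0, 1.0, -0.3]
grip_width: 0.377
```

play_rows:
  motion:
    - [0.8,0,0,0.2,0]
    - [0.8,0,0,0.1,0]
    - [0.8,0,0,0,0]

```text
time: 9.18
position: [0.5358, -0.152, 0.0356]
tool_rot: [-3.141, -0.056, -0.0]
ft_force: [0.5, 0.6, -0.8]
grip_width: 0.372
```

play_rows:
  motion:
    - [0.8,0,0,0.1,0]
    - [0.8,0,0,0,0]

```text
time: 9.43
position: [0.5359, -0.1521, 0.0354]
tool_rot: [-3.14, -0.056, -0.0]
ft_force: [-2.7, 0.9, 6.6]
grip_width: 0.373
```

play_rows:
  motion:
    - [0.8,0,0,-0.1,0]
    - [0.55,0,0,0,0]
    - [0.4,0,0,0,0]
    - [0.4,0,0,0,0]
    - [0.4,0,0,-1,0]
    - [0.4,0,0,-2,0]
    - [0.4,0,0,-3,0]
    - [0.4,0,0,-4,0]
    - [0.4,0,0,-4,0]
    - [0.4,0,0,-4,0]
    - [0.4,0,0,-3,0]
    - [0,0,0,0,0]

```text
time: 10.92
position: [0.5373, -0.1531, 0.2494]
tool_rot: [-3.141, -0.055, -0.01]
ft_force: [-0.1, 0.6, -0.5]
grip_width: 0.649
```

Run:
```python
from h import *
s,R,y=yawx();print(s['position'],np.degrees(y),s['ft_force'],s['grip_width']*87,s['time'],s['joint_positions'].round(2))
im=snap('scene','s5.png');cv2.imwrite('pics/s5c.png',cv2.resize(im[150:350,250:450,::-1],(600,600),interpolation=cv2.INTER_CUBIC))
# plan to cover handle
c=np.array([.506,.1942]);yaw=np.radians(9.4);N=9
p0=s['position'];wp=[p0+(np.append(c,.25)-p0)*(i+1)/N for i in range(N)];ys=[y+(yaw-y)*(i+1)/N for i in range(N)]
print(plan(wp,ys))
```

```text
[ 0.5373172  -0.15307324  0.24943196] 2.019347137654279 [-0.10185759  0.58231412 -0.5469767 ] 56.44097280389961 10.925 [-0.58  0.14  0.89  1.69 -0.11  1.36 -1.2 ]
[[0, -0.1, -3.8, -0.2, np.float64(-0.014)], [0, -0.2, -3.9, -0.0, np.float64(-0.014)], [0, -0.1, -3.9, -0.0, np.float64(-0.015)], [0, -0.0, -3.8, -0.0, np.float64(-0.014)], [0, -0.0, -3.9, -0.0, np.float64(-0.014)], [0, 0.1, -3.9, -0.0, np.float64(-0.015)], [0, 0.1, -3.8, -0.0, np.float64(-0.014)], [0, 0.2, -3.9, -0.0, np.float64(-0.014)], [0, 0.2, -3.9, -0.1, np.float64(-0.015)]]
```

View pics/s5c.png

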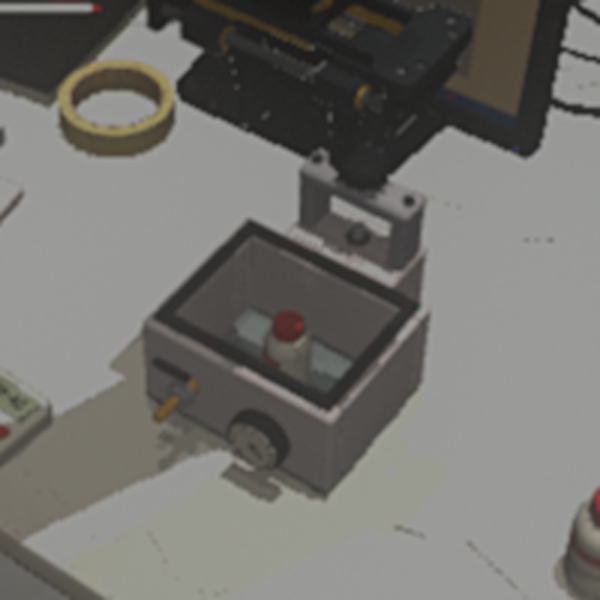

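play_rows:
  motion:
    - [0,-0.1,-3.8,0,-0.01]
    - [0,-0.2,-3.9,0,-0.01]
    - [0,-0.1,-3.9,0,-0.02]
    - [0,0,-3.8,0,-0.01]
    - [0,0,-3.9,0,-0.02]
    - [0,0.1,-3.9,0,-0.01]
    - [0,0.1,-3.8,0,-0.02]
    - [0,0.2,-3.9,0,-0.01]
    - [0,0.2,-3.9,0,-0.02]
    - [0,0,0,2,0]
    - [0,0,0,0,0]
    - [0,0,0,0,0]

```text
time: 12.48
position: [0.5069, 0.194, 0.2257]
tool_rot: [3.131, 0.258, -0.0]
ft_force: [0.0, -0.1, -0.7]
grip_width: 1.0
```

Run:
```python
from h import *
s,R,y=yawx();print(s['position'],np.degrees(y),s['ft_force'],s['grip_width']*87,s['time'],s['joint_positions'].round(2))
print(plan([[.506,.1942,.031]],[np.radians(9.4)]))
print(ray('scene',369.3,227.7,.0965), np.array([.535,-.154])+.09*np.array([np.cos(.035),np.sin(.035)]))
a=cv2.imread('pics/s5.png');cv2.imwrite('pics/pin.png',cv2.resize(a[195:255,335:415],(800,600),interpolation=cv2.INTER_CUBIC))
im=snap('scene','s6.png');cv2.imwrite('pics/s6c.png',cv2.resize(im[150:300,150:350,::-1],(800,600),interpolation=cv2.INTER_CUBIC))
```

```text
[0.50685054 0.19399352 0.22566432] 9.418380955401416 [ 3.70986075e-04 -1.48017252e-01 -6.69241852e-01] 87.0261847410599 12.475 [-0.97  0.1   0.6   1.75 -0.06  1.32 -1.77]
[[0, -0.1, -0.0, 19.5, np.float64(0.0)]]
[ 0.61382    -0.15447495  0.0965    ] [ 0.62494488 -0.15085064]
```

View pics/s6c.png

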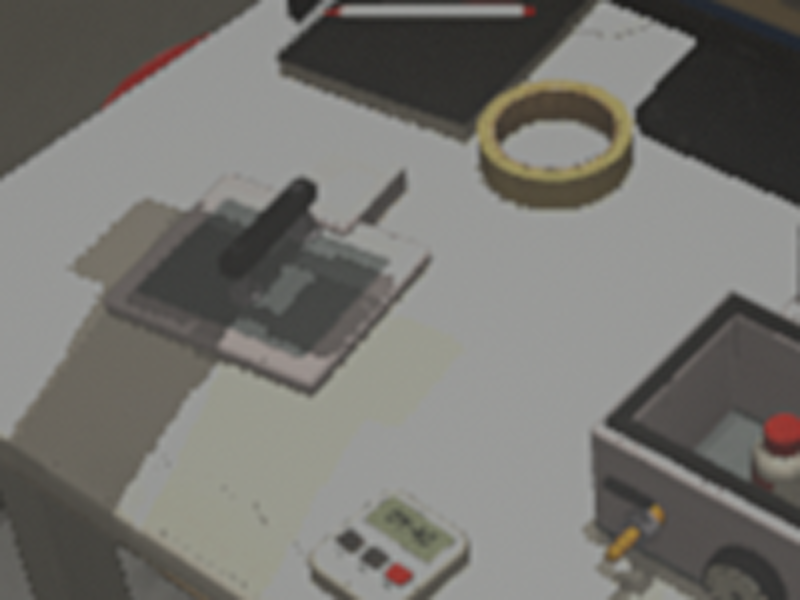

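View pics/pin.png

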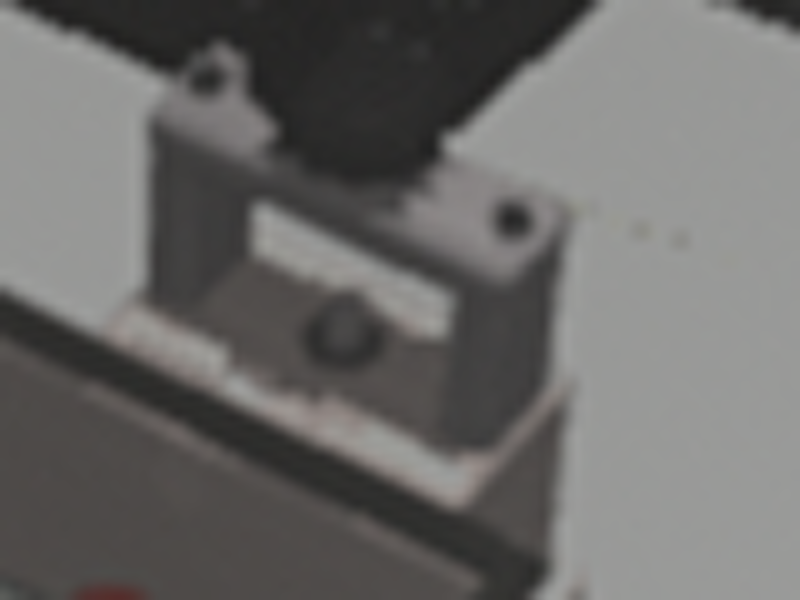

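play_rows:
  motion:
    - [0,-0.1,0,2,0]
    - [0.3,0,0,4,0]
    - [0.3,0,0,4,0]
    - [0.3,0,0,4,0]
    - [0.4,0,0,3,0]
    - [0.4,0,0,1.5,0]
    - [0.4,0,0,0.8,0]
    - [0.4,0,0,0.2,0]
    - [0.4,0,0,0,0]
    - [0.4,0,0,0,0]

```text
time: 13.78
position: [0.5064, 0.1951, 0.0314]
tool_rot: [-3.13, -0.26, -0.002]
ft_force: [0.2, -0.0, -0.7]
grip_width: 0.602
```

Run:
```python
from h import *
s,R,y=yawx();print(s['position'],np.degrees(y),s['ft_force'],s['grip_width']*87,s['time'])
im=snap('scene','s7.png');cv2.imwrite('pics/s7c.png',cv2.resize(im[150:300,120:320,::-1],(800,600),interpolation=cv2.INTER_CUBIC))
im=snap('top','t7.png');cv2.imwrite('pics/t7c.png',cv2.resize(im[180:280,180:310,::-1],(780,600),interpolation=cv2.INTER_CUBIC))
```

```text
[0.5063823  0.19509987 0.03141089] 9.507318140854633 [ 0.2050416  -0.04989834 -0.72876014] 52.381777891052245 13.775
```

View pics/s7c.png

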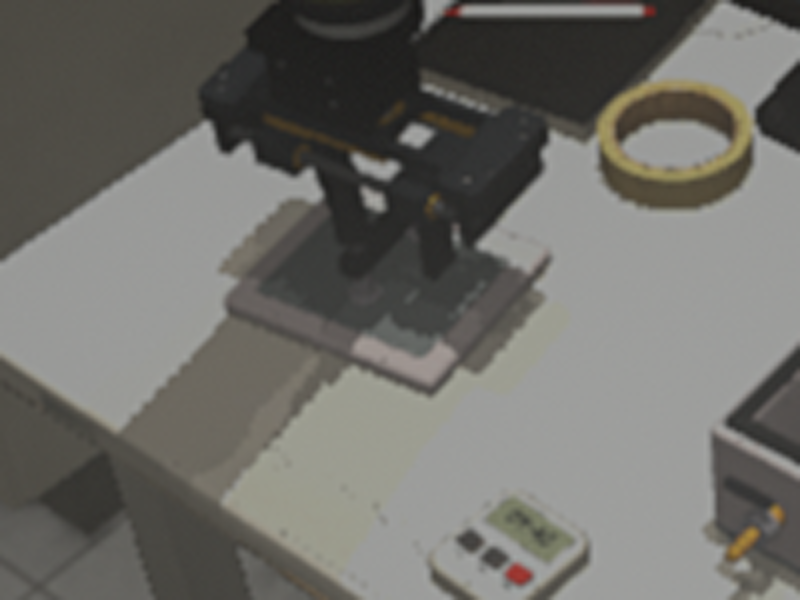

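View pics/t7c.png

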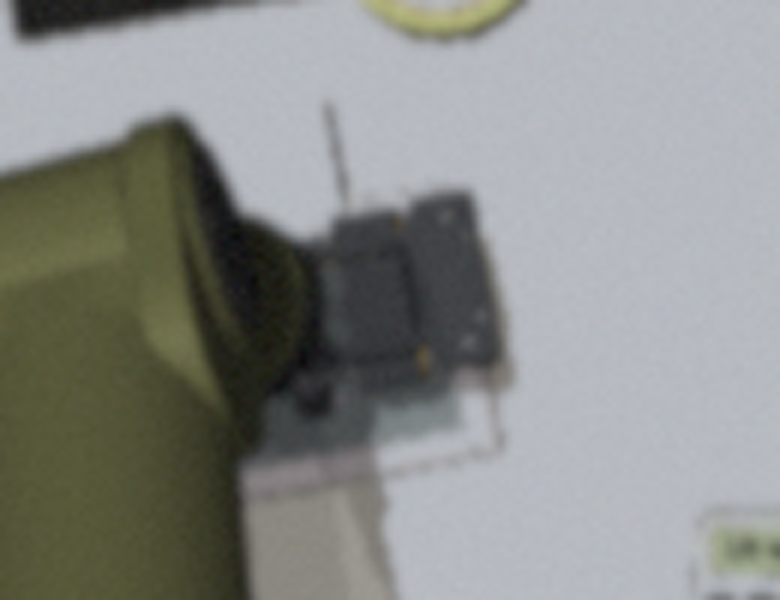

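play_rows:
  force: 50
  motion:
    - [0.4,0,0,0.2,0]
    - [0.6,0,0,0,0]
    - [0.9,0,0,0,0]
    - [1,0,0,0,0]
    - [1,0,0,0,0]
    - [1,0,0,0,0]
    - [1,0,0,0,0]
    - [1,0,0,-0.5,0]
    - [1,0,0,-1.5,0]
    - [1,0,0,-3,0]
    - [1,0,0,0,0]
    - [1,0,0,0,0]

```text
time: 15.38
position: [0.5054, 0.1946, 0.0782]
tool_rot: [-3.131, -0.26, 0.001]
ft_force: [-0.9, 0.4, -3.1]
grip_width: 0.178
```

Run:
```python
from h import *
s,R,y=yawx();print(s['position'],np.degrees(y),s['ft_force'],s['torque'],s['grip_width']*87,s['time'])
im=snap('scene','s8.png');cv2.imwrite('pics/s8c.png',cv2.resize(im[150:300,120:320,::-1],(800,600),interpolation=cv2.INTER_CUBIC))
```

```text
[0.50535724 0.19457359 0.078186  ] 9.501614290555843 [-0.94760362  0.39600057 -3.09318035] [-0.06963691  0.20395451 -0.04910395] 15.468047379661867 15.375
```

View pics/s8c.png

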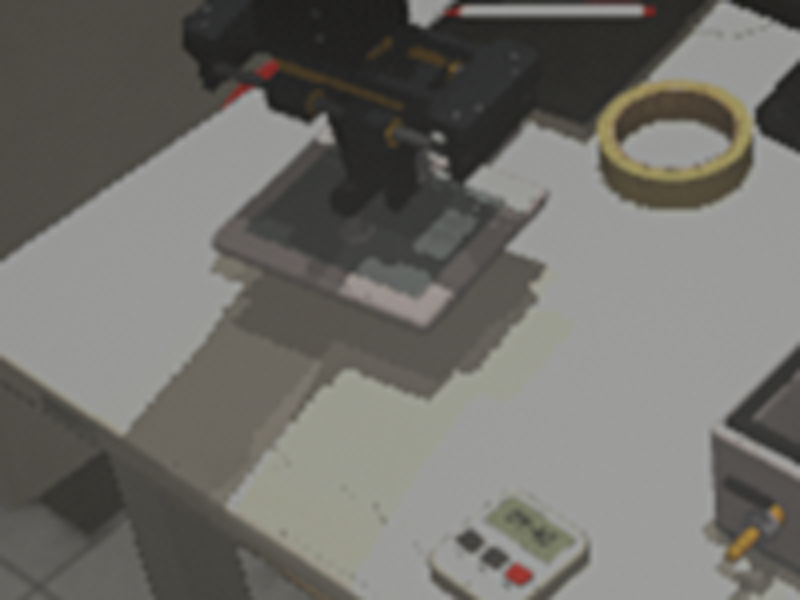

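Run:
```python
from h import *
s,R,y=yawx()
N=10;t=np.array([.493,-.155,.215]);p0=s['position'].copy();p0[2]=.215
wp=[p0-[0,0,.095],p0-[0,0,.05],p0]+[p0+(t-p0)*(i+1)/N for i in range(N)];ys=[y]*3+[y+(np.radians(2)-y)*(i+1)/N for i in range(N)]
print(str(plan(wp,ys)).replace('np.float64',''))
```

```text
[[0, 0.0, 0.0, -4.2, (-0.0)], [0, 0.0, 0.0, -4.5, (-0.0)], [0, 0.0, 0.0, -5.0, (-0.0)], [0, -0.7, 3.4, -0.0, (0.013)], [0, -0.6, 3.5, -0.0, (0.013)], [0, -0.7, 3.4, -0.0, (0.013)], [0, -0.5, 3.5, -0.0, (0.013)], [0, -0.5, 3.4, -0.0, (0.013)], [0, -0.5, 3.5, -0.0, (0.014)], [0, -0.4, 3.5, -0.0, (0.013)], [0, -0.4, 3.4, -0.0, (0.013)], [0, -0.3, 3.5, -0.0, (0.013)], [0, -0.3, 3.5, -0.0, (0.013)]]
```

play_rows:
  motion:
    - [1,0,0,-3,0]
    - [1,0,0,-4.5,0]
    - [1,0,0,-4.2,0]
    - [1,0,0,-2,0]
    - [1,-0.7,2,0,0.013]
    - [1,-0.7,3.4,0,0.013]
    - [1,-0.6,3.5,0,0.013]
    - [1,-0.6,3.5,0,0.013]
    - [1,-0.6,3.5,0,0.013]
    - [1,-0.5,3.5,0,0.013]
    - [1,-0.5,3.5,0,0.013]
    - [1,-0.4,3.5,0,0.013]
    - [1,-0.3,3.5,0,0.013]
    - [1,-0.2,2.7,0,0.013]
    - [1,0,2,0,0]
    - [1,0,0,0,0]
    - [1,0,0,0,0]

```text
time: 17.55
position: [0.4891, -0.1552, 0.2146]
tool_rot: [-3.14, -0.055, 0.003]
ft_force: [0.5, -0.6, -3.2]
grip_width: 0.178
```

Run:
```python
from h import *
s,R,y=yawx();print(s['position'],np.degrees(y),R.round(4).tolist(),s['ft_force'],s['torque'],s['grip_width']*87,s['time'])
print(plan([[.493,-.155,.130]],[np.radians(2)]))
im=snap('scene','s9.png');cv2.imwrite('pics/s9c.png',cv2.resize(im[150:330,220:460,::-1],(800,600),interpolation=cv2.INTER_CUBIC))
im=snap('top','t9.png');cv2.imwrite('pics/t9c.png',cv2.resize(im[140:290,280:480,::-1],(800,600),interpolation=cv2.INTER_CUBIC))
```

```text
[ 0.4890709  -0.15520561  0.21455259] 1.9996224567847256 [[0.9994, 0.0349, -0.0019], [0.0349, -0.9994, 0.0011], [-0.0018, -0.0011, -1.0]] [ 0.53432462 -0.59972592 -3.18469741] [-0.01240951  0.16866694  0.02772622] 15.482883761329763 17.55
[[0, 0.4, -0.0, 8.5, np.float64(-0.0)]]
```

View pics/s9c.png

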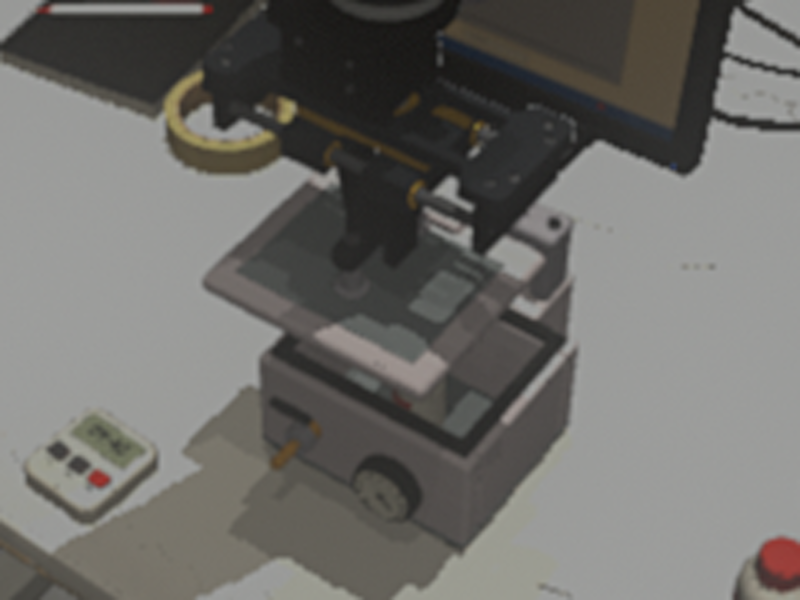

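View pics/t9c.png

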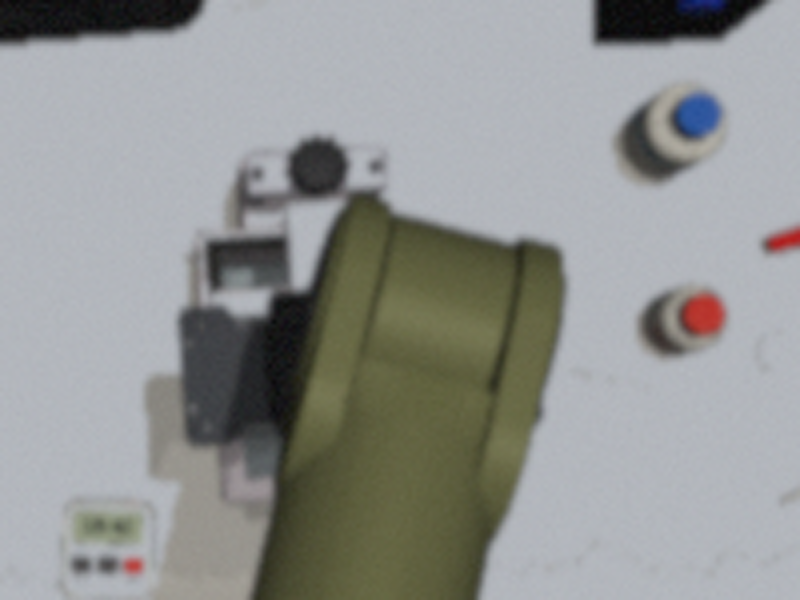

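play_rows:
  motion:
    - [1,0,0,2,0]
    - [1,0,0,3,0]
    - [1,0,0,2,0]
    - [1,0,0,1,0]
    - [1,0,0,0.4,0]
    - [1,0,0,0,0]
    - [1,0,0,0,0]

```text
time: 18.52
position: [0.4909, -0.1554, 0.1323]
tool_rot: [-3.141, -0.056, -0.002]
ft_force: [-0.2, 0.2, -3.4]
grip_width: 0.177
```

Run:
```python
from h import *
s,R,y=yawx();print(s['position'],np.degrees(y),R.round(4).tolist(),s['ft_force'],s['grip_width']*87,s['time'])
im=snap('scene','s10.png');cv2.imwrite('pics/s10c.png',cv2.resize(im[170:320,240:440,::-1],(800,600),interpolation=cv2.INTER_CUBIC))
im=snap('top','t10.png');cv2.imwrite('pics/t10c.png',cv2.resize(im[160:280,300:400,::-1],(500,600),interpolation=cv2.INTER_CUBIC))
```

```text
[ 0.4909322  -0.15536011  0.13227557] 2.0560446385246527 [[0.9994, 0.0359, 0.0014], [0.0359, -0.9994, 0.0001], [0.0014, -0.0, -1.0]] [-0.16739473  0.21056871 -3.38404302] 15.378900927564791 18.525
```

View pics/s10c.png

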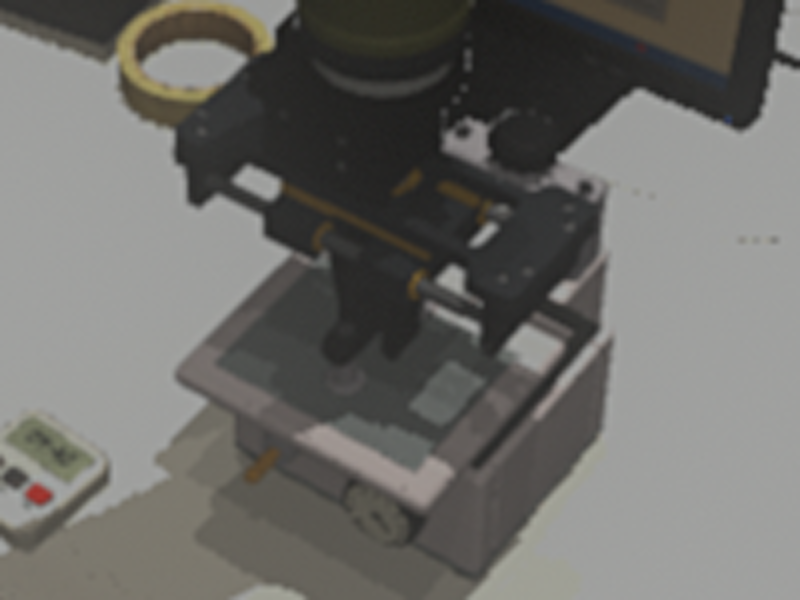

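View pics/t10c.png

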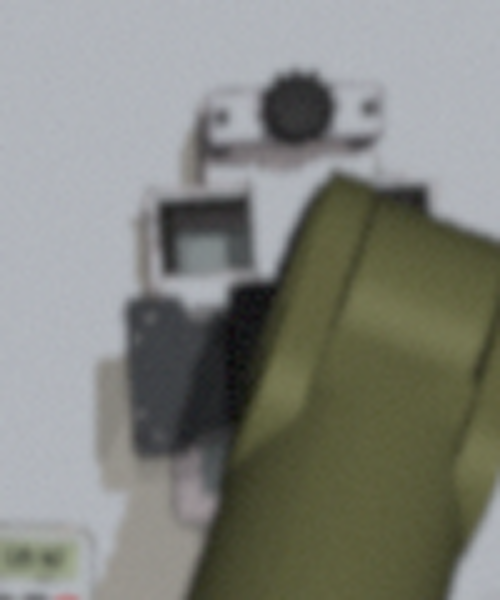

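```bash
cat >> h.py <<'E'
CH=np.array([.535,-.154]);CY=np.radians(2.0)
def loc(p):
    R=np.array([[np.cos(CY),-np.sin(CY)],[np.sin(CY),np.cos(CY)]]);return R.T@(np.array(p)[:2]-CH)*1000
def wrl(x,y,z):
    R=np.array([[np.cos(CY),-np.sin(CY)],[np.sin(CY),np.cos(CY)]]);return np.append(CH+R@np.array([x,y])/1000,z/1000)
def E(n,im,nm,p,q,**k):
    r=edge(n,im,wrl(*p),wrl(*q),**k)
    if r is None: print(n,nm,'none');return
    a,b=loc(r[0][0]),loc(r[0][1]);print(n,nm,a.round(1),b.round(1),'n',r[1],'sd',round(float(r[2]),2))
E
python3 - <<'E'
from h import *
a=cv2.imread('pics/s10.png');b=cv2.imread('pics/t10.png');a0=cv2.imread('pics/scene0.png');b0=cv2.imread('pics/top0.png')
s=ctrl.get_state();t=loc(s['position']);print('tcp loc',t);ox=t[0]-8;oy=t[1];zu=s['position'][2]*1000-29;zt=zu+12
E('top',b,'tongueL',(ox+66,oy+25,zu+18),(ox+95,oy+25,zu+18))
E('top',b,'plate back',(ox+64,oy+35,zt),(ox+64,oy+75,zt))
E('top',b,'plate left front',(ox-64,oy+75,zt),(ox-35,oy+75,zt))
E('top',b,'seal left',(-15,71,88.5),(56,71,88.5))
E('top',b0,'seal left0',(-15,71,88.5),(56,71,88.5))
E('top',b,'seal back',(56.6,35,88.5),(56.6,71,88.5))
for nm,im in(('0',b0),('10',b)):
  E('top',im,'bar back'+nm,(105,-44,138),(105,44,138));E('top',im,'bar front'+nm,(77,-44,138),(77,44,138));E('top',im,'bar L'+nm,(77,44,138),(105,44,138));E('top',im,'bar R'+nm,(77,-44,138),(105,-44,138))
E('scene',a,'plate front top',(ox-64,oy+75,zt),(ox-64,oy-75,zt))
E('scene',a,'plate front bot',(ox-64,oy+75,zu),(ox-64,oy-75,zu))
E('scene',a,'plate right top',(ox-64,oy-75,zt),(ox+10,oy-75,zt))
E('scene',a,'plate right bot',(ox-64,oy-75,zu),(ox+10,oy-75,zu))
for nm,im in(('0',a0),('10',a)):
  E('scene',im,'box right'+nm,(20,-78,84),(64,-78,84))
  E('scene',im,'seal right'+nm,(10,-72,88.5),(56,-72,88.5))
E('scene',a0,'box front',(-64,-78,84),(-64,78,84))
v=a.copy()
for p in [(ox-64,oy+75,zt),(ox-64,oy-75,zt),(ox+64,oy-75,zt),(-64,-78,84),(64,-78,84),(-64,78,84),(56,-71,88.5)]:
    u=proj('scene',wrl(*p));print(p,u.round(1));cv2.circle(v,tuple(int(round(x)) for x in u),1,(0,0,255),-1)
cv2.imwrite('pics/v.png',cv2.resize(v[170:320,240:440],(800,600)))
E
```

```text
tcp loc [-44.25550281   0.1836898 ]
top tongueL [13.7 26.1] [42.7 24.4] n 36 sd 0.06
top plate back [11.5 35.2] [14.  75.2] n 23 sd 0.07
top plate left front [-116.3   76.1] [-87.3  76.2] n 11 sd 0.06
top seal left [-15.  67.] [56.  73.6] n 14 sd 0.13
top seal left0 [-15.   70.9] [56.  72.2] n 35 sd 0.23
top seal back [57.4 35. ] [55. 71.] n 29 sd 0.13
top bar back0 [106. -44.] [108.4  44. ] n 17 sd 0.35
top bar front0 [ 66.4 -43.9] [82.6 44. ] n 9 sd 0.27
top bar L0 [77.  51.8] [105.   49.1] n 14 sd 0.06
top bar R0 [ 77.  -45.3] [105.  -46.8] n 19 sd 0.06
top bar back10 [106.1 -44. ] [108.3  44. ] n 18 sd 0.34
top bar front10 [ 71.4 -44. ] [81.1 44. ] n 8 sd 0.16
top bar L10 [77.  55.3] [105.   47.9] n 12 sd 0.1
top bar R10 [ 77.  -45.3] [105.  -46.8] n 20 sd 0.06
scene plate front top [-120.2   74.1] [-116.5  -74.9] n 14 sd 0.14
scene plate front bot [-113.5   75.9] [-107.8  -73.2] n 15 sd 0.18
scene plate right top [-116.   -73.7] [-42.6 -76.1] n 14 sd 0.27
scene plate right bot [-113.8  -64.3] [-43.9 -80.9] n 11 sd 0.23
scene box right0 none
scene seal right0 [ 10.2 -71.3] [ 56.4 -70.6] n 21 sd 0.12
scene box right10 none
scene seal right10 [ 10.3 -71.1] [ 56.3 -71.1] n 25 sd 0.16
scene box front [-61.1 -77.4] [-60.8  78.9] n 28 sd 0.15
(np.float64(-116.25550281109986), np.float64(75.1836897951414), np.float64(115.13632461022917)) [282.6 261.7]
(np.float64(-116.25550281109986), np.float64(-74.8163102048586), np.float64(115.13632461022917)) [346.1 296.4]
(np.float64(11.744497188900134), np.float64(-74.8163102048586), np.float64(115.13632461022917)) [382.2 255.1]
(-64, -78, 84) [362.1 290.1]
(64, -78, 84) [395.8 250.8]
(-64, 78, 84) [298.1 255.9]
(56, -71, 88.5) [391.  250.2]
```

View pics/v.png

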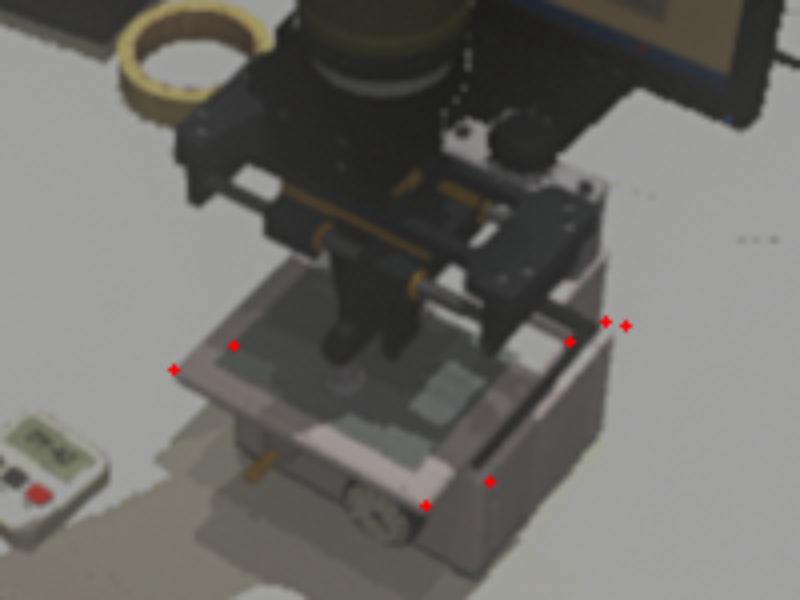

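Run:
```python
from h import *
a=cv2.imread('pics/s5.png');b=cv2.imread('pics/top0.png')
def ov(n,im,x0,y0,w,h,f,name):
    v=cv2.resize(im[y0:y0+h,x0:x0+w],None,fx=f,fy=f,interpolation=cv2.INTER_CUBIC)
    for lx,ly,z,col in((64,78,84,(0,0,255)),(64,78,0,(0,255,0)),(56.6,71,88.5,(255,0,255)),(48,62,84,(255,255,0))):
        P=[proj(n,wrl(sx*lx,sy*ly,z)) for sx,sy in((-1,-1),(-1,1),(1,1),(1,-1))]
        P=np.array([[(p[0]-x0+.5)*f,(p[1]-y0+.5)*f] for p in P]).round().astype(int)
        cv2.polylines(v,[P],True,col,1)
    for X,Y,Z in((90,0,84),(90,0,96.5)):
        p=proj(n,wrl(X,Y,Z));cv2.circle(v,(int((p[0]-x0+.5)*f),int((p[1]-y0+.5)*f)),3,(0,165,255),1)
    cv2.imwrite(name,v)
ov('scene',a,285,190,120,130,5,'pics/ov1.png')
ov('top',b,315,165,85,95,6,'pics/ov2.png')
```

```text
(no output)
```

View pics/ov1.png

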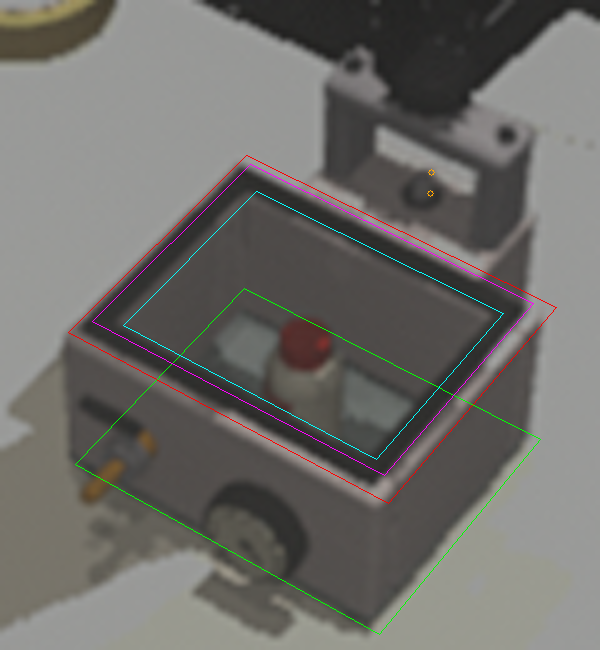

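View pics/ov2.png

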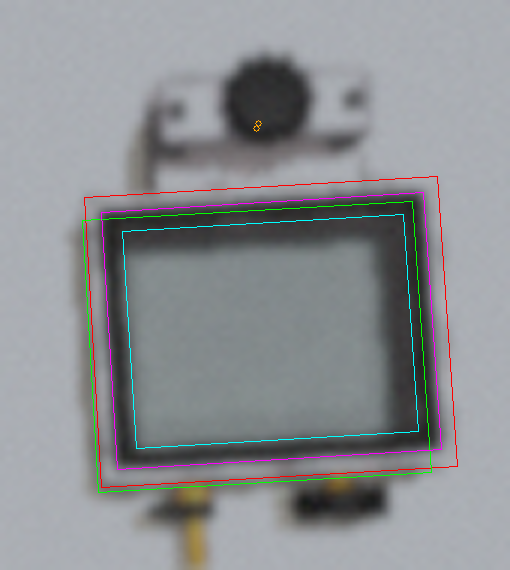

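play_rows:
  motion:
    - [1,0,0,0.2,0]
    - [1,0,0,0,0]
    - [1,0.6,0,0,0]
    - [1,1,0,0,0]
    - [1,1,0,0,0]
    - [1,1,0,0,0]
    - [1,0.8,0,0,0]
    - [1,0.4,0,0,0]
    - [1,0.2,0,0,0]
    - [1,0,0,0,0]
    - [1,0,0,0,0]

```text
time: 20.0
position: [0.5401, -0.1535, 0.1296]
tool_rot: [-3.141, -0.056, 0.0]
ft_force: [0.2, 0.4, -1.9]
grip_width: 0.177
```

Run:
```python
from h import *
s,R,y=yawx();print(s['position'],loc(s['position']),np.degrees(y),R.round(4).tolist(),s['ft_force'],s['torque'],s['time'])
im=snap('scene','s11.png');cv2.imwrite('pics/s11c.png',cv2.resize(im[170:320,260:460,::-1],(800,600),interpolation=cv2.INTER_CUBIC))
im=snap('top','t11.png');cv2.imwrite('pics/t11c.png',cv2.resize(im[160:280,300:400,::-1],(500,600),interpolation=cv2.INTER_CUBIC))
```

```text
[ 0.54005212 -0.1534889   0.12959091] [5.06688028 0.33447241] 2.0426403952614076 [[0.9994, 0.0356, -0.0], [0.0356, -0.9994, 0.0004], [-0.0, -0.0004, -1.0]] [ 0.17560104  0.35259106 -1.91829602] [-0.03597466  0.18578401  0.02332329] 20.0
```

View pics/s11c.png

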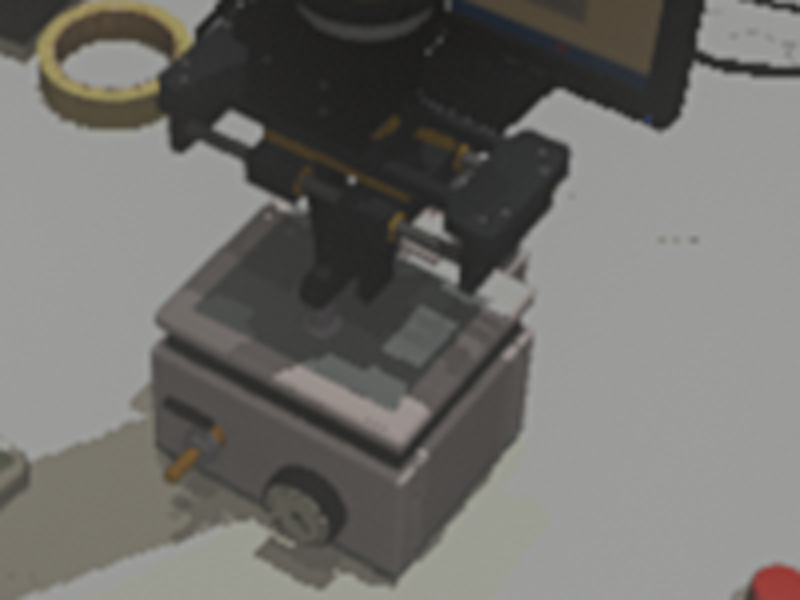

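View pics/t11c.png

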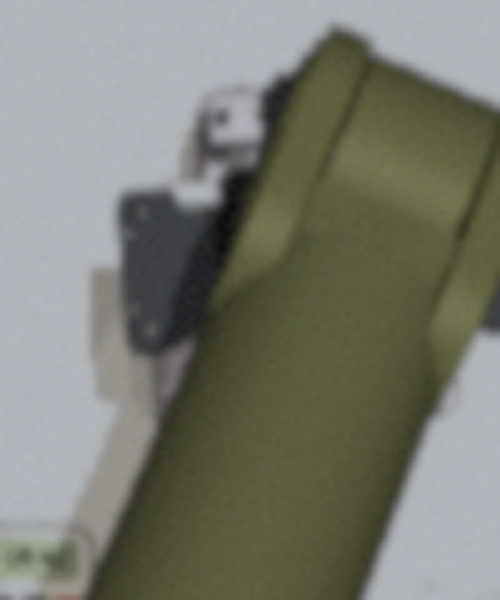

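play_rows:
  motion:
    - [1,0.2,0.04,0,0]
    - [1,0,0,0,0]
    - [1,0,0,0.2,0]
    - [1,0,0,0,0]
    - [1,0,0,0.1,0]
    - [1,0,0,0,0]

```text
time: 20.85
position: [0.5423, -0.1538, 0.1265]
tool_rot: [-3.141, -0.056, 0.0]
ft_force: [-0.1, -0.1, -3.2]
grip_width: 0.179
```

Run:
```python
from h import *
s,R,y=yawx();print(s['position'],loc(s['position']),np.degrees(y),s['ft_force'],s['torque'],s['time'])
```

```text
[ 0.54227074 -0.1537749   0.1264764 ] [ 7.27416884 -0.02877775] 2.0523110588788387 [-0.11312448 -0.116945   -3.19737313] [-0.04961543  0.11168242  0.00834642] 20.85
```

play_rows:
  motion:
    - [1,0,0,0.1,0]
    - [1,0,0,0,0]
    - [1,0,0,0,0]

```text
time: 21.22
position: [0.5423, -0.1538, 0.1256]
tool_rot: [-3.141, -0.056, -0.0]
ft_force: [0.3, 1.0, -4.3]
grip_width: 0.179
```

play_rows:
  motion:
    - [1,0,0,0.1,0]
    - [1,0,0,0,0]
    - [1,0,0,0,0]

```text
time: 21.6
position: [0.5423, -0.1538, 0.1245]
tool_rot: [-3.141, -0.056, -0.0]
ft_force: [0.0, 0.2, -3.5]
grip_width: 0.177
```

play_rows:
  motion:
    - [1,0,0,0.1,0]
    - [1,0,0,0,0]
    - [1,0,0,0,0]

```text
time: 21.98
position: [0.5423, -0.1538, 0.1235]
tool_rot: [-3.141, -0.056, -0.0]
ft_force: [-0.8, 0.9, -3.7]
grip_width: 0.18
```

play_rows:
  motion:
    - [1,0,0,0.1,0]
    - [1,0,0,0,0]
    - [1,0,0,0,0]

```text
time: 22.35
position: [0.5423, -0.1538, 0.1226]
tool_rot: [-3.141, -0.056, 0.0]
ft_force: [-1.3, 0.2, -2.4]
grip_width: 0.176
```

play_rows:
  motion:
    - [1,0,0,0.1,0]
    - [1,0,0,0,0]
    - [1,0,0,0,0]

```text
time: 22.72
position: [0.5421, -0.1539, 0.1217]
tool_rot: [-3.141, -0.056, 0.0]
ft_force: [-3.1, 0.9, 1.1]
grip_width: 0.177
```

play_rows:
  motion:
    - [1,0,0,0.1,0]
    - [1,0,0,0,0]
    - [1,0,0,0,0]

```text
time: 23.1
position: [0.5419, -0.154, 0.1208]
tool_rot: [-3.141, -0.056, 0.001]
ft_force: [-5.3, -0.1, 3.2]
grip_width: 0.175
```

play_rows:
  motion:
    - [1,-0.1,0,0,0]
    - [1,0,0,0,0]
    - [1,0,0,0,0]

```text
time: 23.48
position: [0.5416, -0.1538, 0.1206]
tool_rot: [-3.141, -0.056, -0.001]
ft_force: [-2.5, 0.5, 2.2]
grip_width: 0.177
```

play_rows:
  motion:
    - [1,0,0,0.1,0]
    - [1,0,0,0,0]
    - [1,0,0,0,0]

```text
time: 23.85
position: [0.5413, -0.1539, 0.1197]
tool_rot: [-3.141, -0.056, -0.0]
ft_force: [-4.9, 0.7, 5.1]
grip_width: 0.178
```

play_rows:
  motion:
    - [1,-0.1,0,0,0]
    - [1,0,0,0,0]
    - [1,0,0,0,0]

```text
time: 24.22
position: [0.5402, -0.1537, 0.119]
tool_rot: [3.141, 0.057, -0.001]
ft_force: [0.3, 0.1, -3.0]
grip_width: 0.177
```

play_rows:
  motion:
    - [1,-0.05,0,0.1,0]
    - [1,0,0,0,0]
    - [1,0,0,0,0]

```text
time: 24.6
position: [0.5398, -0.1539, 0.1185]
tool_rot: [-3.141, -0.056, -0.0]
ft_force: [-0.4, 0.3, -3.2]
grip_width: 0.174
```

Run:
```python
from h import *
s,R,y=yawx();print(s['position'],loc(s['position']),np.degrees(y),R.round(4).tolist(),s['ft_force'],s['torque'],s['time'])
im=snap('scene','s12.png');cv2.imwrite('pics/s12c.png',cv2.resize(im[190:320,270:410,::-1],(646,600),interpolation=cv2.INTER_CUBIC))
```

```text
[ 0.53983301 -0.15391538  0.11852581] [ 4.83301545 -0.08410569] 2.0497635930130143 [[0.9994, 0.0358, 0.0001], [0.0358, -0.9994, 0.0], [0.0001, -0.0, -1.0]] [-0.3888536   0.33808598 -3.16326742] [-0.09265834  0.20492402 -0.02981379] 24.6
```

View pics/s12c.png

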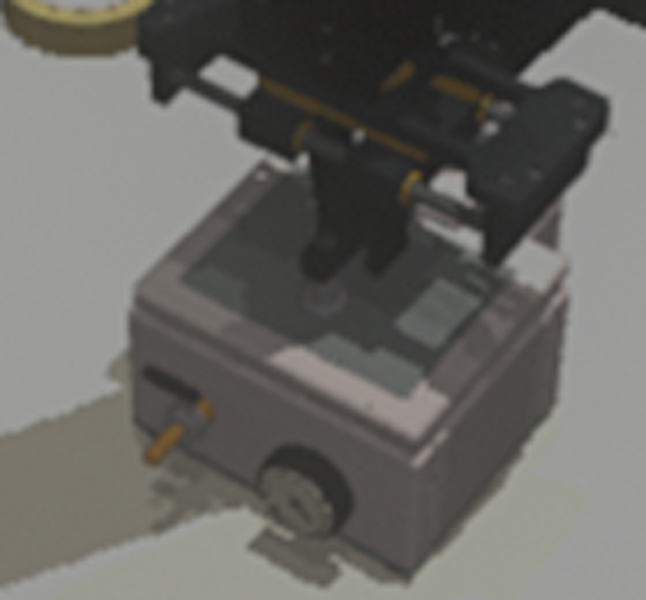

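play_rows:
  motion:
    - [1,0,0,0.1,0]
    - [1,0,0,0,0]
    - [1,0,0,0,0]

```text
time: 25.02
position: [0.5398, -0.1539, 0.1175]
tool_rot: [-3.141, -0.056, 0.0]
ft_force: [0.2, 1.0, -3.3]
grip_width: 0.182
```

play_rows:
  motion:
    - [1,0,0,0.1,0]
    - [1,0,0,0,0]
    - [1,0,0,0,0]

```text
time: 25.4
position: [0.5399, -0.1539, 0.1169]
tool_rot: [-3.141, -0.056, -0.001]
ft_force: [-1.7, 0.8, 1.2]
grip_width: 0.176
```

play_rows:
  motion:
    - [1,0,0,0.1,0]
    - [1,0,0,0,0]
    - [1,0,0,0,0]

```text
time: 25.78
position: [0.54, -0.1539, 0.1158]
tool_rot: [-3.141, -0.056, -0.001]
ft_force: [-2.2, 0.6, 3.0]
grip_width: 0.175
```

play_rows:
  motion:
    - [1,0,0,0.1,0]
    - [1,0,0,0,0]
    - [1,0,0,0,0]

```text
time: 26.15
position: [0.5399, -0.1539, 0.1148]
tool_rot: [-3.141, -0.056, -0.0]
ft_force: [-3.2, 0.3, 5.3]
grip_width: 0.174
```

play_rows:
  motion:
    - [1,-0.04,0,0.1,0]
    - [1,0,0,0,0]
    - [1,0,0,0,0]

```text
time: 26.52
position: [0.5399, -0.154, 0.1141]
tool_rot: [-3.141, -0.056, -0.002]
ft_force: [-2.7, 1.1, 6.2]
grip_width: 0.175
```

play_rows:
  motion:
    - [1,0,0,0.1,0]
    - [1,0,0,0,0]
    - [1,0,0,0,0]

```text
time: 26.9
position: [0.5399, -0.154, 0.1134]
tool_rot: [-3.141, -0.056, -0.002]
ft_force: [-3.0, 1.0, 7.4]
grip_width: 0.176
```

play_rows:
  motion:
    - [1,0,0,0.1,0]
    - [1,0,0,0,0]
    - [1,0,0,0,0]

```text
time: 27.28
position: [0.54, -0.1539, 0.113]
tool_rot: [-3.14, -0.056, -0.002]
ft_force: [-4.7, 2.0, 13.6]
grip_width: 0.175
```

Run:
```python
from h import *
s,R,y=yawx();print(s['position'],loc(s['position']),np.degrees(y),R.round(4).tolist(),s['ft_force'],s['torque'],s['time'])
```

```text
[ 0.53997729 -0.15393646  0.11300205] [ 4.97647871 -0.11019875] 2.0522830266489396 [[0.9994, 0.0358, 0.0011], [0.0358, -0.9994, 0.0009], [0.0012, -0.0008, -1.0]] [-4.68762954  1.9575226  13.57587853] [0.37054156 1.14084829 0.05584599] 27.275
```

play_rows:
  motion:
    - [1,-0.05,0,0,0]
    - [1,0,0,0.1,0]
    - [1,0,0,0,0]
    - [1,0,0,0,0]

```text
time: 27.78
position: [0.54, -0.1539, 0.1129]
tool_rot: [-3.14, -0.056, -0.003]
ft_force: [-5.9, 2.5, 18.0]
grip_width: 0.171
```

```bash
python3 - <<'E'
from h import *
s,R,y=yawx();print(s['position'],loc(s['position']),np.degrees(y),R.round(4).tolist(),s['ft_force'],s['torque'],s['time'])
im=snap('scene','s13.png');cv2.imwrite('pics/s13c.png',cv2.resize(im[190:320,270:410,::-1],(646,600),interpolation=cv2.INTER_CUBIC))
cv2.imwrite('pics/s13d.png',cv2.resize(im[200:300,290:410,::-1],(800,667-67),interpolation=cv2.INTER_CUBIC))
snap('top','t13.png')
a=im[:,:,::-1].copy();ox,oy=s and (0,0);zt=96.5
E('scene',a,'front top',(-64,75,zt),(-64,-75,zt));E('scene',a,'right top',(-64,-75,zt),(64,-75,zt));E('scene',a,'front bot',(-64,75,84.5),(-64,-75,84.5))
for h in (84.5,88.5): E('scene',a,'front edge left half',(-64,75,h+12),(-64,0,h+12));E('scene',a,'front edge right half',(-64,0,h+12),(-64,-75,h+12))
E
cp pics/t13.png /tmp/;python3 -c "
import cv2;b=cv2.imread('pics/t13.png');cv2.imwrite('pics/t13c.png',cv2.resize(b[160:280,300:420],(600,600)))"
```

```text
[ 0.54001811 -0.15392566  0.11294552] [ 5.01764934 -0.10083529] 2.060702637568604 [[0.9994, 0.036, 0.0022], [0.036, -0.9994, 0.0013], [0.0022, -0.0012, -1.0]] [-5.94274982  2.48865834 17.99506318] [0.49004397 1.51140337 0.05482451] 27.775
scene front top [-70.1  73.3] [-68.3 -75.8] n 12 sd 0.12
scene right top [-64.1 -75.2] [ 64.4 -73.7] n 13 sd 0.17
scene front bot [-61.1  75.8] [-60.  -74.2] n 25 sd 0.14
scene front edge left half [-69.5  73.5] [-69.8  -1.4] n 11 sd 0.08
scene front edge right half [-69.3  -1.3] [-68.7 -75.9] n 22 sd 0.13
scene front edge left half [-75.8  71.7] [-51.6   3. ] n 14 sd 0.61
scene front edge right half [-72.6  -2.1] [-71.3 -76.4] n 14 sd 0.1
```

View pics/s13d.png

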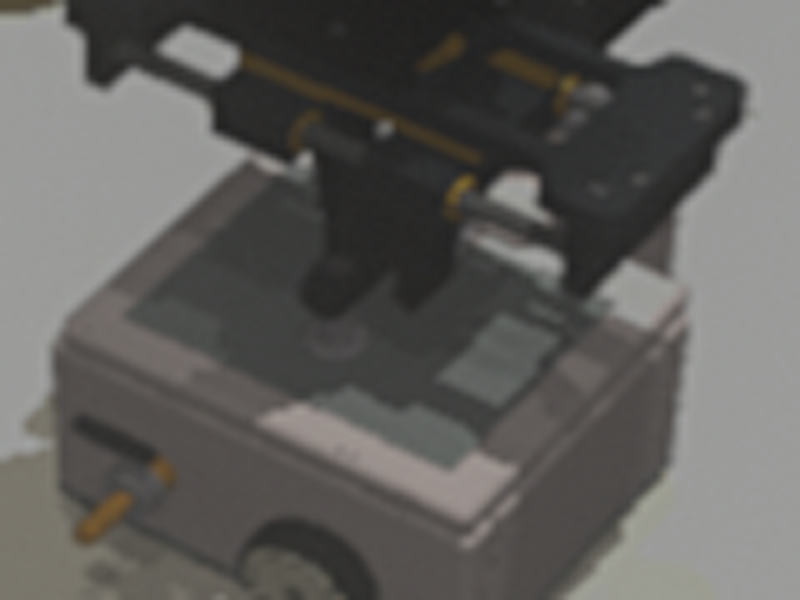

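View pics/t13c.png

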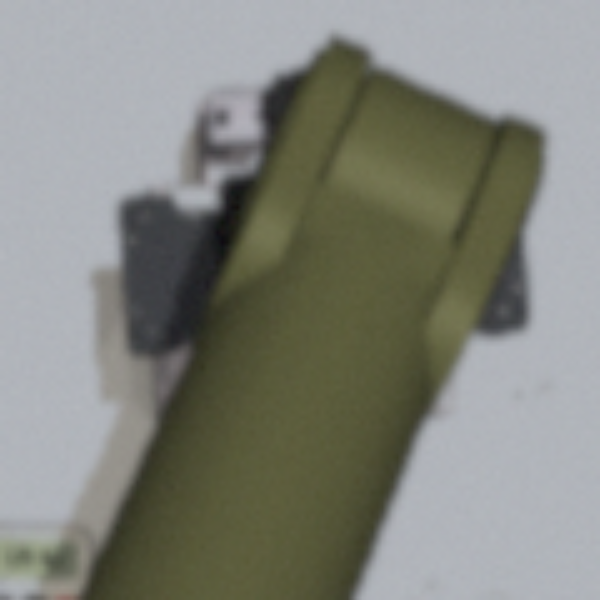

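play_rows:
  motion:
    - [1,0,0,0,0]
    - [1,0,0,0,0]
    - [1,0,0,0,0]
    - [1,0,0,0,0]

```text
time: 28.38
position: [0.54, -0.154, 0.113]
tool_rot: [-3.14, -0.056, -0.004]
ft_force: [-6.5, 2.8, 18.3]
grip_width: 0.178
```

Run:
```python
from h import *
s,R,y=yawx();print(s['position'],s['ft_force'],s['torque'],np.abs(s['qd']).max(),s['grip_width'])
if s['ft_force'][2]>9 and s['position'][2]<.1135: print(ticket.close_job())
```

```text
[ 0.54004106 -0.15397049  0.11296368] [-6.5397382   2.8383403  18.25433996] [0.49639958 1.47597758 0.00482478] 0.001736496627303301 0.17838733709368332
the job is handed in; nothing more can be done
None
```

The small red-capped bottle is standing upright in the chamber, and the cover is on the pin and held pressed down. I handed the job in at about 28 s of the 64 s allowed, with the gripper still holding the handle.

**Fit on the pin:** The first try met the pin's edge with a sideways force of about 5 N. I shifted the cover about 2 mm towards the robot and it dropped freely.

**Last checks:**
- **Seal:** It first took load at a tool height of about 117 mm and stopped at 113 mm, which is the full 4 mm squeeze. An extra 1 mm of commanded travel moved it only 0.1 mm and added 4 N, so it is on its stop.
- **Push:** The steady downward push at the wrist is about 18 N, with the arm at rest.
- **Squareness:** The tool's heading agrees with the chamber's measured heading to within about 0.3°. The scene picture shows the cover flush on the box.

**Where checks disagreed or fell short:**
- The two cameras differ by about 3–4 mm in x, so I aligned the cover to the chamber within each camera separately.
- A sideways force of about 6 N remained under load. I took it as friction on the seal or pin; one more small shift to relieve it had no effect.
- The arm hid most of the cover from the top camera at the end.
- The pin sitting in the hole is judged from height and force, because it cannot be seen.
- I did not measure the tall bottle or the timer at the end, but no move went near either.

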